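Gauge both diagonals of a clamping frame and true it

TASK

Check the aluminium clamping frame for squareness with the sprung slide rule: measure first the diagonal between the red pins, then the one between the blue pins, each time with the rule's foot against the inner side of the front pin and the slide pressed in lightly by its thumb grip (about 7 N) until the jaw rests on the outer side of the rear pin, held there for about half a second without shifting the rear bar. Then stand the rule back upright on the free worktop clear of the frame, and if the two diagonals differ, slide the rear bar by its handle until they are equal to within 4 mm. Leave the other things on the bench where they are.

Things in the scene. Friction and masses are not known exactly. Their poses are not given: they have to be found in the camera images.
- clamp_frame: Low aluminium clamping frame fixed to the worktop. Origin: on the worktop amid its four corner pins; x from the fixed front bar (robot side) to the sliding rear bar, y left along the bars. Front pins at x=-60, y=-50 (red) and +50 mm (blue); rear pins 100 mm apart at x=+60; square when they are at y=+50 (red) and -50 (blue): both diagonals 156.2 mm.
- pin_front_red (a point): Upright pin, 10 mm diameter, standing 15 mm above a flat 48 mm corner disc whose top is 16 mm above the worktop; point: top of the pin, on its axis, 31 mm above the worktop. Red, front right, on the fixed front bar.
- pin_front_blue (a point): Upright pin, 10 mm diameter, standing 15 mm above a flat 48 mm corner disc whose top is 16 mm above the worktop; point: top of the pin, on its axis, 31 mm above the worktop. Blue, front left, on the fixed front bar.
- pin_rear_red (a point): Upright pin, 10 mm diameter, standing 15 mm above a flat 48 mm corner disc whose top is 16 mm above the worktop; point: top of the pin, on its axis, 31 mm above the worktop. Red, rear left, on the sliding rear bar; the red diagonal runs from the front red pin to it.
- pin_rear_blue (a point): Upright pin, 10 mm diameter, standing 15 mm above a flat 48 mm corner disc whose top is 16 mm above the worktop; point: top of the pin, on its axis, 31 mm above the worktop. Blue, rear right, on the sliding rear bar; the blue diagonal runs from the front blue pin to it.
- rear_bar: Sliding rear bar; carries both rear pins and the handle. Slides only along the frame's y, up to 16 mm either way from square, drag about 6 N, stays where left; starts within 12 mm either side. Its origin coincides with the frame's origin when square and moves with the bar; same axes.
- bar_handle (a point): Black upright handle of the rear bar, 94 mm behind the frame's centre; 20 mm along the frame's x, 12 mm along y (pinch across y), from 8 to 58 mm above the worktop. Point: its centre line, 40 mm above the worktop. Its bracket, 22 mm wide and 16 mm high, joins it to the bar.
- gauge: Sprung slide rule, 0.18 kg: steel beam 186 mm long, 14 wide, standing on two dark upright plates, foot and jaw, each 44 mm wide, 8 thick. The beam's underside is 22 mm (top 32) above the plates' lower edge, so it passes above the pins when the plates stand on the corner discs. Origin: at the foot's seat, level of the lower edge; x along the beam from foot to jaw, z up.
- gauge_foot (a point): Seat of the foot, which bears on the inner side of a front pin: where the pin's axis then lies. The foot plate is 5 to 13 mm from here towards the jaw; two 8 mm long cheeks, 20 mm apart, loosely guide the pin. Point at the plates' lower edge. x towards the jaw, z up.
- gauge_jaw (a point): Seat of the jaw, on the slide; the jaw bears on the outer side of a rear pin: where the pin's axis then lies. The jaw plate is 5 to 13 mm beyond, away from the foot; two cheeks, 22 mm apart. At the plates' lower edge; axes as the foot. Foot seat to jaw seat is the measured pin distance, 176 mm when open.
- gauge_grip (a point): Centre of the black thumb grip on the yellow slide, by which to hold the rule: 22 mm along the beam, 12 across (pinch across the beam), from 37 to 80 mm above the plates' lower edge. The point is at 60 mm height, 38 mm from the jaw seat towards the foot. The yellow slide's top below it is 37 mm high.
- gauge_slide (a joint): How far the slide is pressed in, 0 to 0.036 m; measured distance = 0.176 m minus this. A spring (1.8 N open, plus 0.06 N per mm) returns it to 0. Pushing the slide towards the foot carries the rule along until the foot meets its pin, then closes the slide against the spring until the jaw meets its pin; about 7 N on the slide then leaves 4 N at the jaw.
- beaker: Bystander: clear plastic beaker, 55 mm wide, 70 mm tall. Origin: centre of its underside.
- tube2: Bystander: centrifuge tube with white cap, nearly empty, 34 mm wide, 108 mm tall. Origin: centre of its underside.
- tube3: Bystander: centrifuge tube with white cap, cream filling, 34 mm wide, 108 mm tall. Origin: centre of its underside.
- petri7: Bystander: brown covered culture dish, 55 mm wide, 12 mm tall. Origin: centre of its underside.
- petri8: Bystander: tan covered culture dish, 55 mm wide, 12 mm tall. Origin: centre of its underside.
- objective_case: Bystander: white round case with black lid, 37 mm wide, 58 mm tall. Origin: centre of its underside.
- tin: Bystander: flat blue tin, 42x60x19 mm. Origin: centre of its underside.

How it is judged:
By the outcome, as a careful person would: the job done as asked, in the order asked, and still so for the second after the job is handed in, with the robot touching nothing.
It also fails if it takes over 72 s, if anything falls off the work surface, if the arm or the gripper's body presses on something with over 40 N, if the wrist force passes 120 N, or if a joint passes its speed limit or range.

ROBOT

A 7-joint arm with a two-finger parallel gripper is mounted at the origin on a cart in front of the work surface, level with it; the furniture and walls round the work are solid. World frame = base frame: x ahead of the robot, y to its left, z up, the work surface at z = 0. Lengths are in m, angles in rad, forces in N, time in s.
With the tool pointing down it reaches from about 0.425 to 0.95 m from the base axis. Payload 4.7 kg.
Tool frame: the origin (TCP) lies midway between the tips of the shut fingers; the grasp point (between the pads) lies grasp_offset behind it (grasp_offset is the distance from the TCP to the grasp point, in m); z points along the fingers, y is the line along which they close (so a half turn about z gives the same grasp; the last joint's range is limited). The gripper opens to 85 mm and grips with 20 to 120 N. Pads are 22 mm wide; open, the fingers measure 114 mm over their backs; the gripper's body (76 mm by 85 mm) begins 54 mm behind the grasp point. The pads swing forward as they close: fully open they stand 13 mm farther back than shut.
Start: joints at [1.099, 0.469, -0.049, 1.532, 0.024, 1.141, -0.082], TCP at [0.289, -0.61, 0.204] pointing down, gripper open.
Joint ranges: [-2.59, 2.59], [-0.33, 1.99], [-1.39, 1.29], [0.1, 2.45], [-1.04, 4.18], [0.21, 1.99], [-2.66, 2.66]. Speed limits (rad/s): [2.57, 2.57, 3.14, 3.14, 3.14, 3.14, 3.14].

INTERFACE

Orientations are given as a 3x3 rotation matrix whose columns are the frame's x, y, z axes.
In Python, from workcell import * gives the robot as it stands.
- The arm moves only by the tool drive_tool, never from a script. Its argument "steps" is a list of rows, each a list of 7 numbers: the shift along the tool's x, y, z in cm, then the turn, a rotation vector about the tool's x, y, z in rad, then the finger opening in cm, from 0 to 8.54. A call has 1 to 5 rows; each row shifts and turns the commanded pose from where the row before left it, along the tool's axes as they then stand; what a row does not reach is not made up. A row lasts 1/10 s, in which the tool goes at most 50 mm and 8.59 degrees, less where a joint would pass 70% of its speed; a pose out of reach is approached as far as the arm can. A call is refused whole if a number of a shift passes 5 or a number of a turn 0.15, either way. A call with a gripper value outside its range is refused whole. The fingers move at their own pace and stop on an object; "force" is the grip in N (left out, the last holds). Time passes only in rows, so rows that do not move let the fingers close. It gives the time, the measured TCP pose, the force, the opening and the grip force at its end, in the units of the state.
- get_obs(): the state, without advancing time (a new reading comes with each control period).
- get_image(name): name is "scene" or "side" or "wrist"; returns a dict with "image" (384x512x3 uint8, red, green, blue), "fx", "fy", "cx", "cy" (pixels), "rvec" (rotation vector, rad) and "tvec" (3), from world to camera coordinates, as OpenCV has them; the wrist camera has in their place "mount" (4x4, takes a point from camera to tool coordinates, whose origin is the TCP and whose axes are the flange's). Camera axes: x right, y down, z forward; pixel columns grow to the right and rows downward; lengths in m; the calibration is good to about 2 mm. A picture is of the moment at which its call begins: read the wrist's pose just before it. There is no depth.
- hand_in(): hands the job in; it is judged then, once.
The state is a dict: "clock": time; "joint_pos": joint angles; "joint_velocities": joint speeds; "joint_torque": joint torques, N m; "position": TCP position; "tcp_rot": TCP orientation; "wrist_force": force on the tool from outside, world axes, zero at the start; "wrist_torque": the same for the moment, N m; "width": opening from 0.0 (shut) to 1.0 (fully open); "finger_force": force on a finger pad.
Only numpy, scipy, OpenCV 4.12 (cv2) and the standard library are available. Lean on these libraries where they do the work, as an engineer would, in place of code of your own. Each camera call takes 0.05 s, during which the arm holds its last target. There are 200 camera calls.

## Working session

There is one attempt and no reset: what is moved stays moved. The work goes in short steps, Python scripts to look and compute and a tool call to move; the robot and the scene stay as the last step left them, time stands still between calls to the robot, and variables do not carry over. Pictures are saved under pics/ and viewed, at most 10 in all, crops included, and the job is handed in when it is done.

Besides the shell and the picture viewer there is one more tool, called after "Call:" by a JSON object that holds its "op" and its "data", one argument or row to a line. drive_tool: Moves the arm, as the interface text tells. Its arguments: {"type":"object","properties":{"steps":{"type":"array","items":{"type":"array","items":{"type":"number"}}},"force":{"type":"number"}},"required":["steps"]}

```bash
mkdir -p pics; ls; python3 - <<'E'
from workcell import *
import cv2,numpy as np
o=get_obs(); print(o['clock'],o['position'],np.round(o['tcp_rot'],3).tolist(),o['width'])
for n in ['scene','side']:
    d=get_image(n); cv2.imwrite(f'pics/{n}0.png',cv2.resize(d['image'][...,::-1],(800,600),interpolation=cv2.INTER_CUBIC))
    np.savez(f'{n}0.npz',**d)
    R,_=cv2.Rodrigues(np.array(d['rvec'],float)); print(n,d['fx'],d['cx'],d['cy'],(-R.T@np.array(d['tvec'])).round(3))
E
```

```text
pics
0.0 [ 0.28893894 -0.60933131  0.20276341] [[0.904, 0.428, -0.001], [0.428, -0.904, 0.002], [-0.0, -0.002, -1.0]] 0.9999864423491318
scene 408.1548034779031 248.93848936556978 188.89897742884588 [ 0.033 -0.936  0.776]
side 482.5398388513728 257.78795298815805 187.8239462283427 [-0.138  0.669  0.584]
```

View pics/scene0.png

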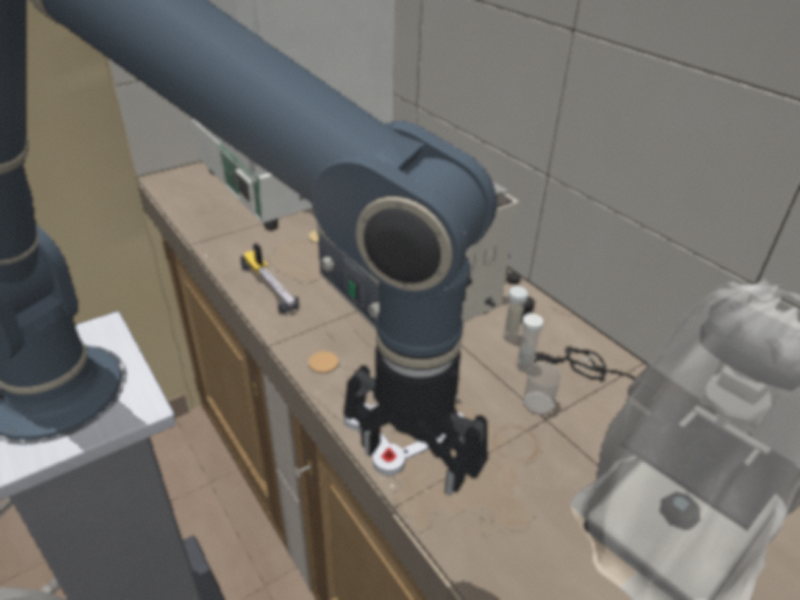

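View pics/side0.png

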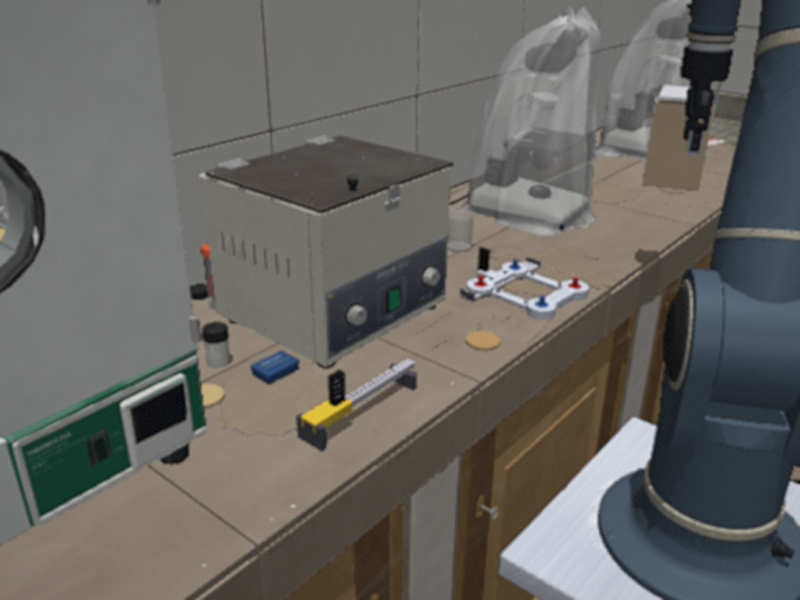

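The side view shows the frame: front red pin (576,283), front blue (543,301), rear red (481,281), rear blue (515,265) and handle (483,258). It also shows the gauge, with its grip at (337,385), jaw at (313,430) and foot at (405,375), all in the 800x600 view. Next I segment these and cast rays.

```bash
cat > h.py <<'E'
import numpy as np,cv2
def cam(d):
    R,_=cv2.Rodrigues(np.array(d['rvec'],float)); return R,np.array(d['tvec'],float).ravel()
def wcam(d,o):
    T=np.eye(4);T[:3,:3]=o['tcp_rot'];T[:3,3]=o['position']
    M=np.linalg.inv(T@np.array(d['mount'])); return M[:3,:3],M[:3,3]
def ray(d,RT,uv,z):
    R,t=RT; c=-R.T@t; v=R.T@np.array([(uv[0]-d['cx'])/d['fx'],(uv[1]-d['cy'])/d['fy'],1.])
    return c+v*(z-c[2])/v[2]
def proj(d,RT,p):
    q=RT[0]@np.array(p,float)+RT[1]; return np.array([d['fx']*q[0]/q[2]+d['cx'],d['fy']*q[1]/q[2]+d['cy']])
def blobs(img,lo,hi,amin=4):
    h=cv2.cvtColor(img,cv2.COLOR_RGB2HSV); m=cv2.inRange(h,np.array(lo),np.array(hi))
    n,l,s,c=cv2.connectedComponentsWithStats(m)
    return [(c[i].round(1),s[i].tolist()) for i in range(1,n) if s[i,4]>=amin]
E
python3 - <<'E'
from h import *
d=dict(np.load('side0.npz')); RT=cam(d); im=d['image']
for nm,lo,hi,z in [('red',(0,150,90),(8,255,255),.026),('red2',(172,150,90),(180,255,255),.026),('blue',(100,120,60),(125,255,255),.026),('yel',(20,150,100),(32,255,255),.037)]:
    for c,s in blobs(im,lo,hi):
        if 150<c[0] and c[1]>150: print(nm,c,s,ray(d,RT,c,z).round(4))
for nm,uv,z in [('foot plate mid bottom',(405/1.5625,388/1.5625),0),('jaw bottom',(312/1.5625,438/1.5625),0),('grip top',(337/1.5625,374/1.5625),.08),('handle top',(484/1.5625,249/1.5625),.058)]:
    print(nm,ray(d,RT,uv,z).round(4))
cv2.imwrite('pics/s1.png',np.hstack([cv2.resize(im[220:290,185:275,::-1],(400,311),interpolation=cv2.INTER_CUBIC),cv2.resize(im[150:220,290:380,::-1],(400,311),interpolation=cv2.INTER_CUBIC)]))
E
```

```text
red [367.8 181.1] [365, 178, 6, 6, 15] [ 0.3785 -0.4177  0.026 ]
red [307.2 181.3] [305, 180, 5, 3, 10] [ 0.5003 -0.3094  0.026 ]
blue [329.2 169.6] [327, 167, 5, 5, 16] [ 0.497 -0.413  0.026]
blue [346.3 193.3] [343, 190, 7, 6, 22] [ 0.3851 -0.317   0.026 ]
blue [175.3 235.2] [162, 225, 29, 20, 246] [0.5618 0.1    0.026 ]
yel [209.  264.1] [193, 256, 32, 17, 320] [0.4203 0.1383 0.037 ]
foot plate mid bottom [ 0.4172 -0.0097  0.    ]
jaw bottom [0.4336 0.1525 0.    ]
grip top [0.4242 0.1143 0.08  ]
handle top [ 0.5386 -0.3741  0.058 ]
```

View pics/s1.png

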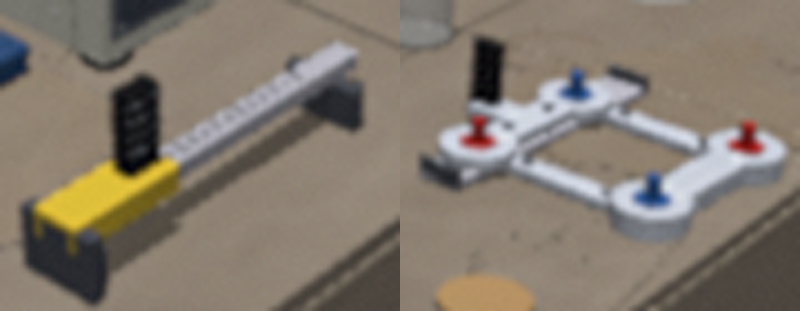

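```bash
python3 - <<'E'
from h import *
import workcell
from workcell import *
d=dict(np.load('side0.npz')); RT=cam(d)
s=1.5625
for nm,uv,z in [('ovenfoot front-left',(327,362),0),('oven foot front-right',(433,305),0),('oven bot front left',(325,358),.015),('oven bot frontright',(447,290),.015),('beaker',(460,245),0),('tan dish',(210,395),.01),('brown dish',(483,341),.012),('tin near',(275,378),0),('edge1',(255,555),0),('edge2',(480,385),0),('edge3',(640,300),0),('mic',(560,230),0)]:
    print(nm,ray(d,RT,(uv[0]/s,uv[1]/s),z).round(3))
# oven top height: front-left vertical edge
for z in (.15,.2,.25): print(z,(proj(d,RT,ray(d,RT,(325/s,358/s),.015)+[0,0,z-.015])*s).round(0), 'seen top (322,210)')
w=get_image('wrist'); print(np.round(w['mount'],4),w['fx'],w['cx'],w['cy'])
print([k for k in dir(workcell) if not k.startswith('_')]); print(getattr(workcell,'grasp_offset',None))
o=get_obs();print(o['wrist_force'],o['wrist_torque'])
E
```

```text
ovenfoot front-left [0.547 0.013 0.   ]
oven foot front-right [ 0.542 -0.233  0.   ]
oven bot front left [0.54  0.024 0.015]
oven bot frontright [ 0.54  -0.27   0.015]
beaker [ 0.661 -0.474  0.   ]
tan dish [0.594 0.185 0.01 ]
brown dish [ 0.398 -0.171  0.012]
tin near [0.572 0.091 0.   ]
edge1 [0.338 0.325 0.   ]
edge2 [ 0.343 -0.084  0.   ]
edge3 [ 0.285 -0.482  0.   ]
mic [ 0.551 -0.679  0.   ]
0.15 [322. 273.] seen top (322,210)
0.2 [320. 239.] seen top (322,210)
0.25 [319. 203.] seen top (322,210)
[[-1.000e-04 -9.530e-01 -3.031e-01  7.790e-02]
 [ 1.000e+00  1.000e-04 -6.000e-04  2.000e-04]
 [ 6.000e-04 -3.031e-01  9.530e-01 -1.702e-01]
 [ 0.000e+00  0.000e+00  0.000e+00  1.000e+00]] 282.949046176997 255.99854037323226 194.5168434407927
['Unreachable', 'get_image', 'get_obs', 'grasp_offset', 'hand_in']
0.0187
[-0.4113653   0.21932685  0.22964129] [0.01398027 0.03805049 0.03939601]
```

Call:
{"op": "drive_tool", "data": {
  "steps": [
    [3.7,-2.2,-0.3,0,0,0,8.5],
    [3.7,-2.2,-0.3,0,0,0,8.5],
    [3.7,-2.2,-0.3,0,0,0,8.5],
    [3.7,-2.2,-0.3,0,0,0,8.5],
    [3.7,-2.2,-0.3,0,0,0,8.5]
  ]
}}

```text
clock: 0.65
position: [0.4099, -0.4295, 0.2187]
tcp_rot: [[0.904, 0.428, -0.0], [0.428, -0.904, 0.0], [-0.0, -0.0, -1.0]]
wrist_force: [-1.1, 0.2, 0.2]
width: 0.994
finger_force: 0.0
```

Call:
{"op": "drive_tool", "data": {
  "steps": [
    [3.7,-2.2,0,0,0,0,8.5],
    [3.7,-2.2,0,0,0,0,8.5],
    [0,0,0,0,0,0,8.5]
  ]
}}

```text
clock: 0.95
position: [0.4619, -0.3524, 0.2189]
tcp_rot: [[0.898, 0.439, 0.002], [0.439, -0.898, 0.004], [0.004, -0.002, -1.0]]
wrist_force: [-0.2, -0.7, -0.2]
width: 0.997
finger_force: 0.0
```

```bash
python3 - <<'E'
from h import *
from workcell import *
o=get_obs(); d=get_image('wrist'); RT=wcam(d,o); im=d['image']; np.savez('w1.npz',**d,**{k:o[k] for k in('position','tcp_rot')})
for nm,lo,hi in [('red',(0,150,70),(8,255,255)),('red2',(172,150,70),(180,255,255)),('blue',(100,120,50),(125,255,255))]:
    for c,s in blobs(im,lo,hi,15): print(nm,c,s,ray(d,RT,c,.031).round(4))
cv2.imwrite('pics/w1.png',cv2.resize(im[...,::-1],(800,600)))
E
```

```text
red [257.8 123.9] [250, 116, 17, 17, 225] [ 0.5129 -0.3295  0.031 ]
red [282.5 237.3] [276, 231, 14, 14, 153] [ 0.3902 -0.4281  0.031 ]
blue [322.6 162.6] [315, 155, 16, 16, 205] [ 0.5061 -0.4253  0.031 ]
blue [221.7 204.5] [215, 198, 15, 14, 174] [ 0.3972 -0.3323  0.031 ]
```

View pics/w1.png

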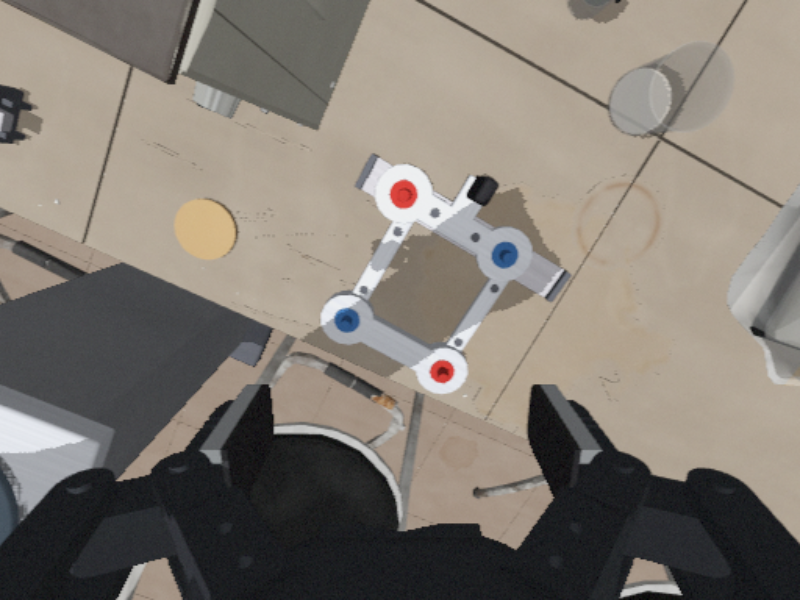

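Call:
{"op": "drive_tool", "data": {
  "steps": [
    [2.0,-4.2,0,0,0,-0.14,8.5],
    [1.4,-4.5,0,0,0,-0.14,8.5],
    [2.0,-4.1,0,0,0,-0.14,8.5],
    [2.6,-3.8,0,0,0,-0.14,8.5],
    [3.1,-3.4,0,0,0,-0.14,8.5]
  ]
}}

```text
clock: 1.5
position: [0.4071, -0.1348, 0.2187]
tcp_rot: [[0.412, 0.911, -0.0], [0.911, -0.412, -0.001], [-0.001, 0.0, -1.0]]
wrist_force: [1.5, 0.4, 0.0]
width: 0.995
finger_force: 0.0
```

Call:
{"op": "drive_tool", "data": {
  "steps": [
    [3.5,-2.9,0,0,0,-0.14,8.5],
    [4.0,-2.3,0,0,0,-0.14,8.5],
    [4.0,-1.5,0,0,0,0,8.5],
    [4.0,-1.0,0,0,0,0,8.5],
    [0,0,0,0,0,0,8.5]
  ]
}}

```text
clock: 2.0
position: [0.3723, 0.04, 0.2193]
tcp_rot: [[0.141, 0.99, 0.001], [0.99, -0.141, 0.0], [0.001, 0.001, -1.0]]
wrist_force: [0.0, 0.4, 0.4]
width: 0.997
finger_force: 0.0
```

The wrist picture shows the frame with front red (442,371), front blue (347,320), rear red (404,194), rear blue (505,255) and handle (482,190). The scale came out about 4 % short, so the arm may still have been settling. I'll take the gauge picture at rest.

```bash
python3 - <<'E'
from h import *
from workcell import *
o=get_obs(); print(o['position'],o['clock']); d=get_image('wrist');o2=get_obs();print(o2['position'],o2['tcp_rot'].round(4)); RT=wcam(d,o); im=d['image']; np.savez('w2.npz',**d,**{k:o[k] for k in('position','tcp_rot')})
for c,s in blobs(im,(20,150,90),(32,255,255),30): print('yel',c,s,ray(d,RT,c,.037).round(4))
cv2.imwrite('pics/w2.png',cv2.resize(im[...,::-1],(800,600)))
E
```

```text
[0.37227625 0.04004579 0.21930758] 2.0
[0.37265259 0.03730755 0.21906958] [[ 1.440e-01  9.896e-01  9.000e-04]
 [ 9.896e-01 -1.440e-01 -7.000e-04]
 [-6.000e-04  1.000e-03 -1.000e+00]]
yel [297.2  79.1] [290, 57, 13, 39, 255] [0.4349 0.1381 0.037 ]
yel [284.9  97.3] [279, 67, 18, 51, 188] [0.4186 0.1203 0.037 ]
```

View pics/w2.png

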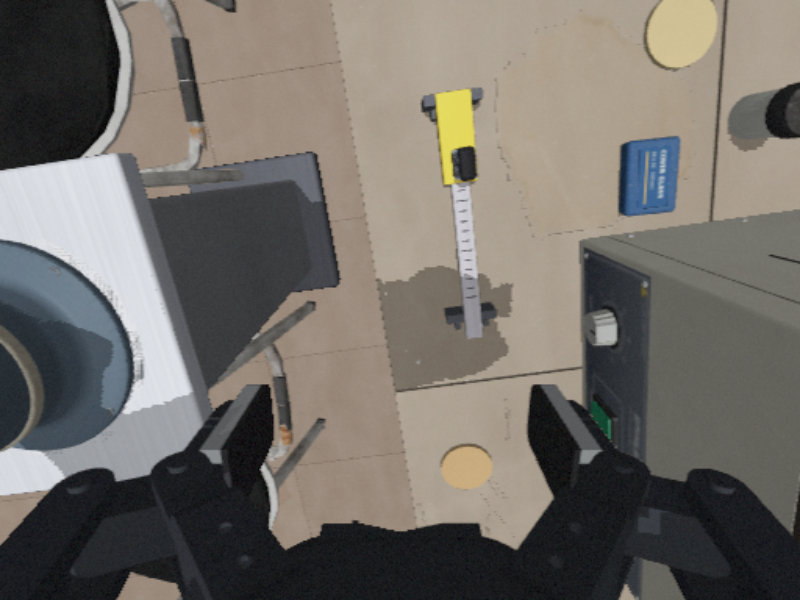

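The gauge runs from jaw end (455,92) to foot end (474,337), with the grip top around (462,165).

```bash
python3 - <<'E'
from h import *
d=dict(np.load('w2.npz')); RT=wcam(d,d); s=1.5625
f=lambda u,v,z: ray(d,RT,(u/s,v/s),z)
a=f(455,91,.037); b=f(474,337,.032); print('ends',a.round(4),b.round(4),np.linalg.norm(a-b), np.degrees(np.arctan2(*(a-b)[[1,0]])))
print('beam',f(461.5,186,.032).round(4))
g=d['image'][85:125,280:312]; m=cv2.inRange(g,(0,0,0),(60,60,60)); 
n,l,st,c=cv2.connectedComponentsWithStats(m); print(st.tolist())
print('gripmid',f(464,164,.06).round(4),'top far corners',f(455,149,.08).round(4),f(471,147,.08).round(4),'bottom near',f(459,182,.037).round(4),f(477,179,.037).round(4))
print('plate jaw top',f(423,98,.035).round(4),f(482,90,.035).round(4),'foot',f(446,312,.03).round(4),f(494,307,.03).round(4))
d1=dict(np.load('w1.npz')); RT1=wcam(d1,d1)
print(d1['position'])
E
```

```text
ends [0.4302 0.161  0.037 ] [ 0.4271 -0.0344  0.032 ] 0.19543183914198622 89.08441340383078
beam [0.4289 0.0936 0.032 ]
[[0, 0, 32, 40, 1054], [11, 9, 14, 22, 224], [10, 16, 2, 2, 2]]
gripmid [0.4286 0.1102 0.06  ] top far corners [0.4209 0.1208 0.08  ] [0.4315 0.1206 0.08  ] bottom near [0.4267 0.0971 0.037 ] [0.4406 0.0974 0.037 ]
plate jaw top [0.4068 0.1599 0.035 ] [0.4501 0.1591 0.035 ] foot [ 0.4057 -0.0088  0.03  ] [ 0.4468 -0.0101  0.03  ]
[ 0.46193312 -0.35237198  0.2188777 ]
```

Call:
{"op": "drive_tool", "data": {
  "steps": [
    [2.7,1.5,3.0,0,0,0,6],
    [2.7,1.5,3.0,0,0,0,6],
    [2.6,1.5,3.0,0,0,-0.125,6],
    [0,0,0,0,0,0,6],
    [0,0,0,0,0,0,6]
  ]
}}

```text
clock: 2.55
position: [0.4289, 0.1072, 0.1277]
tcp_rot: [[0.026, 1.0, -0.003], [1.0, -0.026, -0.0], [-0.001, -0.003, -1.0]]
wrist_force: [-0.3, -1.3, 0.8]
width: 0.708
finger_force: 0.0
```

```bash
python3 - <<'E'
from h import *
from workcell import *
o=get_obs(); print(o['position'],o['tcp_rot'].round(3)); d=get_image('wrist'); RT=wcam(d,o); im=d['image']; np.savez('w3.npz',**d,**{k:o[k] for k in('position','tcp_rot')})
for c,s in blobs(im,(20,150,90),(32,255,255),30): print('yel',c,s,ray(d,RT,c,.037).round(4))
cv2.imwrite('pics/w3.png',im[...,::-1])
E
```

```text
[0.42892771 0.10721253 0.12771854] [[ 0.026  1.    -0.003]
 [ 1.    -0.026 -0.   ]
 [-0.001 -0.003 -1.   ]]
yel [254.1 131.5] [241, 130, 26, 3, 31] [0.4287 0.1616 0.037 ]
yel [263.  187.1] [248, 174, 21, 25, 103] [0.4357 0.1091 0.037 ]
```

View pics/w3.png

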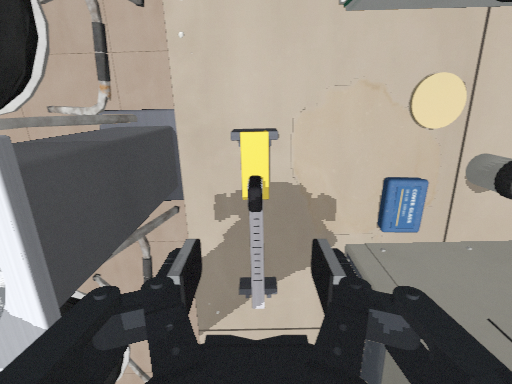

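The view is centred on the gauge: jaw end (254,131), grip from (255,176) to (255,211), foot end (258,306).

```bash
python3 - <<'E'
from h import *
d=dict(np.load('w3.npz')); RT=wcam(d,d)
f=lambda u,v,z: ray(d,RT,(u,v),z).round(4)
print('jaw end',f(254.5,131,.035),'foot end',f(258.5,307,.032),'grip top far',f(255,176,.08),'grip near bottom',f(255.5,211,.04),'foot plate',f(240,286,.03),f(276,286,.03),'jawplate',f(231,134,.035),f(278,134,.035))
E
```

```text
jaw end [0.429  0.1619 0.035 ] foot end [ 0.4281 -0.0329  0.032 ] grip top far [0.429  0.1309 0.08  ] grip near bottom [0.4279 0.086  0.04  ] foot plate [ 0.4082 -0.0062  0.03  ] [ 0.4481 -0.0071  0.03  ] jawplate [0.4075 0.1597 0.035 ] [0.4504 0.1586 0.035 ]
```

Call:
{"op": "drive_tool", "data": {
  "steps": [
    [0.2,0,3.0,0,0,0,5],
    [0,0,3.0,0,0,0,4],
    [0,0,2.2,0,0,0,4],
    [0,0,0,0,0,0,4],
    [0,0,0,0,0,0,0.5]
  ],
  "force": 60
}}

```text
clock: 3.1
position: [0.43, 0.1099, 0.0482]
tcp_rot: [[0.025, 1.0, 0.002], [1.0, -0.025, -0.001], [-0.001, 0.002, -1.0]]
wrist_force: [0.2, 0.1, 0.4]
width: 0.312
finger_force: 0.0
```

Call:
{"op": "drive_tool", "data": {
  "steps": [
    [0,0,0,0,0,0,0.3],
    [0,0,0,0,0,0,0.3],
    [0,0,0,0,0,0,0.3]
  ]
}}

```text
clock: 3.4
position: [0.4303, 0.1106, 0.0485]
tcp_rot: [[0.023, 1.0, 0.003], [1.0, -0.023, -0.001], [-0.001, 0.003, -1.0]]
wrist_force: [-0.8, -1.9, 8.9]
width: 0.111
finger_force: 59.4
```

Call:
{"op": "drive_tool", "data": {
  "steps": [
    [0,0,-1.0,0,0,0,0.3],
    [0,0,-2.0,0,0,0,0.3],
    [0,0,-4,0,0,0,0.3],
    [0,0,-4,0,0,0,0.3],
    [-1,0,-4,0,0,0,0.3]
  ]
}}

```text
clock: 3.9
position: [0.4284, 0.1024, 0.1991]
tcp_rot: [[0.02, 1.0, 0.001], [1.0, -0.02, 0.001], [0.001, 0.001, -1.0]]
wrist_force: [1.1, 0.2, -2.1]
width: 0.106
finger_force: 58.7
```

Call:
{"op": "drive_tool", "data": {
  "steps": [
    [-3,0,0,0,0,0,0.3],
    [-4.5,0,0,0,0,0,0.3],
    [-4.5,0,0,0,0,0,0.3],
    [-4.5,0,0,0,0,0,0.3],
    [-4.5,0,0,0,0,0,0.3]
  ]
}}

```text
clock: 4.4
position: [0.4235, -0.1105, 0.1977]
tcp_rot: [[0.023, 1.0, 0.001], [1.0, -0.023, -0.0], [-0.0, 0.001, -1.0]]
wrist_force: [1.1, 0.3, -2.6]
width: 0.108
finger_force: 58.7
```

Call:
{"op": "drive_tool", "data": {
  "steps": [
    [-4.5,0,0,0,0,0,0.3],
    [-4.5,0.2,0,0,0,0,0.3],
    [-4.5,0.2,0,0,0,0,0.3],
    [-4.5,0.2,0,0,0,0,0.3],
    [-4.5,0.2,0,0,0,0,0.3]
  ]
}}

```text
clock: 4.9
position: [0.4265, -0.3355, 0.1976]
tcp_rot: [[0.023, 1.0, 0.001], [1.0, -0.023, 0.0], [0.0, 0.001, -1.0]]
wrist_force: [1.4, 0.4, -2.3]
width: 0.109
finger_force: 58.7
```

Call:
{"op": "drive_tool", "data": {
  "steps": [
    [-4.5,0,0,0,0,0,0.3],
    [-3.5,0,0,0,0,0,0.3],
    [0,0,0,0,0,0,0.3],
    [0,0,0,0,0,0,0.3],
    [0,0,0,0,0,0,0.3]
  ]
}}

```text
clock: 5.4
position: [0.4254, -0.4123, 0.1971]
tcp_rot: [[0.021, 1.0, 0.0], [1.0, -0.021, 0.001], [0.001, 0.0, -1.0]]
wrist_force: [-0.9, 0.7, -2.1]
width: 0.103
finger_force: 58.8
```

```bash
python3 - <<'E'
from h import *
from workcell import *
o=get_obs(); print(o['position'],o['tcp_rot'].round(3),o['wrist_force'],o['wrist_torque']); d=get_image('wrist');o2=get_obs();print(o2['position']); RT=wcam(d,o); im=d['image']; np.savez('w4.npz',**d,**{k:o[k] for k in('position','tcp_rot')})
for nm,lo,hi in [('red',(0,150,70),(8,255,255)),('red2',(172,150,70),(180,255,255)),('blue',(100,120,50),(125,255,255)),('yel',(20,150,90),(32,255,255))]:
    for c,s in blobs(im,lo,hi,20): print(nm,c,s,ray(d,RT,c,.028).round(4))
d2=get_image('side'); np.savez('side1.npz',**d2)
cv2.imwrite('pics/w4.png',np.vstack([im[...,::-1][:330],d2['image'][130:330,:,::-1]]))
E
```

```text
[ 0.42542358 -0.41234796  0.19708124] [[ 0.021  1.     0.   ]
 [ 1.    -0.021  0.001]
 [ 0.001  0.    -1.   ]] [-0.91736137  0.71259175 -2.13410014] [ 0.08393472 -0.02775235  0.00394642]
[ 0.42557001 -0.41227669  0.19717734]
red [328.   98.9] [319, 89, 19, 20, 278] [ 0.5093 -0.3301  0.028 ]
red [224.2 185.2] [216, 177, 17, 17, 211] [ 0.3858 -0.4293  0.028 ]
blue [225.6 103.6] [217, 94, 18, 20, 278] [ 0.3927 -0.3327  0.028 ]
blue [318.1 181.1] [310, 173, 17, 17, 222] [ 0.5024 -0.4265  0.028 ]
yel [254.2 184.3] [234, 144, 40, 90, 2574] [ 0.4231 -0.4289  0.028 ]
```

View pics/w4.png

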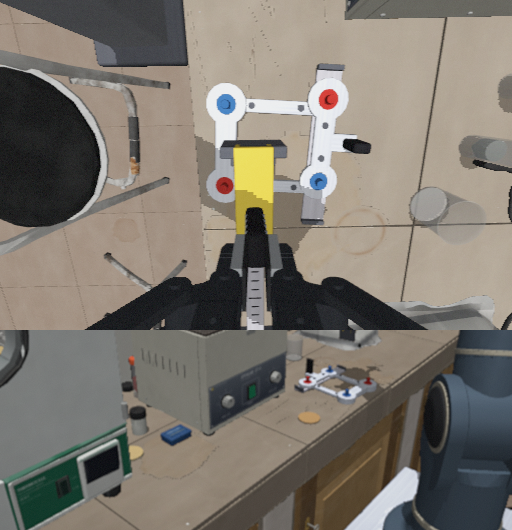

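The red and blue blobs are 23 mm wide, so they are the coloured rings at the pin bases, at z of about 0.017. That explains the scale error. I'll recompute with this height.

```bash
cat > frame.py <<'E'
from h import *
from scipy.optimize import least_squares
def fit(fr,fb,rr,rb):
    def P(p):
        c,s=np.cos(p[2]),np.sin(p[2]); R=np.array([[c,-s],[s,c]])
        L=np.array([[-.06,-.05],[-.06,.05],[.06,.05+p[3]],[.06,-.05+p[3]]]); return L@R.T+p[:2]
    M=np.array([fr,fb,rr,rb])[:,:2]
    r=least_squares(lambda p:(P(p)-M).ravel(),[.44,-.37,-.06,0]); return r.x,P(r.x),np.abs(r.fun).max()
E
python3 - <<'E'
from frame import *
dat={'w1':[(282.5,237.3),(221.7,204.5),(257.8,123.9),(322.6,162.6)],'w4':[(224.2,185.2),(225.6,103.6),(328,98.9),(318.1,181.1)],'side0':[(367.8,181.1),(346.3,193.3),(307.2,181.3),(329.2,169.6)]}
for k,v in dat.items():
    d=dict(np.load(k+'.npz')); RT=cam(d) if 'side' in k else wcam(d,d)
    pts=[ray(d,RT,u,.022 if 'side' in k else .0175) for u in v]
    p,Q,e=fit(*pts); print(k,p.round(4),Q.round(4).tolist(),e.round(4))
    print(' diag',np.linalg.norm(Q[2]-Q[0]).round(4),np.linalg.norm(Q[3]-Q[1]).round(4))
d=dict(np.load('w4.npz')); RT=wcam(d,d)
print('jaw in tool',[ (d['tcp_rot'].T@(ray(d,RT,u,.180)-d['position'])).round(4) for u in [(219,150),(286,150),(253,147)]])
h=ray(d,RT,(345,143),.012);print('handle bracket',h.round(4))
E
```

```text
w1 [ 0.4482 -0.3868 -0.0716  0.0115] [[0.3847, -0.4323], [0.3919, -0.3326], [0.5124, -0.3297], [0.5053, -0.4295]] 0.0002
 diag 0.1638 0.1491
w4 [ 0.4478 -0.3867 -0.0713  0.0114] [[0.3844, -0.4323], [0.3915, -0.3325], [0.512, -0.3298], [0.5049, -0.4295]] 0.0002
 diag 0.1637 0.1492
side0 [ 0.4441 -0.3774 -0.0453  0.0115] [[0.3819, -0.4247], [0.3864, -0.3248], [0.5068, -0.3187], [0.5023, -0.4186]] 0.0024
 diag 0.1638 0.1491
jaw in tool [array([ 0.0489, -0.0241,  0.0171]), array([0.0489, 0.0202, 0.0171]), array([ 0.0509, -0.0016,  0.0171])]
handle bracket [ 0.5372 -0.3824  0.012 ]
```

```bash
python3 - <<'E'
from frame import *
d=dict(np.load('w4.npz')); RT=wcam(d,d)
m=cv2.inRange(cv2.cvtColor(d['image'],cv2.COLOR_RGB2HSV),(20,150,90),(32,255,255))
L=[];
for r in range(150,200,4):
    c=np.where(m[r])[0]; a=[d['tcp_rot'].T@(ray(d,RT,(x,r),.1856)-d['position']) for x in (c.min()-.5,c.max()+.5)]
    L.append([a[0][0],a[0][1],a[1][1]])
L=np.array(L); print((L*1000).round(1).tolist())
for j in(1,2): print(np.polyfit(L[:,0],L[:,j],1))
g=cv2.cvtColor(d['image'],cv2.COLOR_RGB2GRAY)
for r in (275,290,305,318):
    c=np.where(g[r,235:280]>120)[0]+235; a=[d['tcp_rot'].T@(ray(d,RT,(x,r),.1806)-d['position']) for x in (c.min()-.5,c.max()+.5)]; print(r,[(1000*x).round(1).tolist() for x in a])
E
```

```text
[[49.8, -14.0, 11.6], [47.2, -14.1, 11.0], [44.6, -14.2, 11.1], [42.0, -14.2, 11.1], [39.3, -13.6, 11.2], [36.7, -13.7, 11.2], [34.0, -13.8, 11.3], [31.2, -13.8, 11.3], [28.5, -13.9, 11.4], [25.8, -13.9, 11.4], [23.0, -13.3, 11.5], [20.2, -13.4, 11.5], [17.3, -13.5, 11.6]]
[-0.02121584 -0.01309117]
[-0.00974675  0.0116505 ]
275 [[-46.0, -12.2, 16.4], [-46.0, 12.9, 16.4]]
290 [[-59.4, -6.2, 16.4], [-59.4, 7.7, 16.4]]
305 [[-73.3, -7.1, 16.4], [-73.3, 8.7, 16.4]]
318 [[-85.8, -12.1, 16.4], [-85.8, 12.8, 16.4]]
```

Call:
{"op": "drive_tool", "data": {
  "steps": [
    [0,0,0,0,0,0.127,0.3],
    [0,0,0,0,0,0.127,0.3],
    [0,0,0,0,0,0.127,0.3],
    [0,0,0,0,0,0.127,0.3],
    [0,0,0,0,0,0.127,0.3]
  ]
}}

```text
clock: 6.0
position: [0.4255, -0.4128, 0.1972]
tcp_rot: [[0.614, 0.789, 0.001], [0.789, -0.614, 0.0], [0.0, 0.0, -1.0]]
wrist_force: [0.5, 0.7, -1.5]
width: 0.113
finger_force: 58.8
```

Call:
{"op": "drive_tool", "data": {
  "steps": [
    [0,0,0,0,0,0.127,0.3],
    [0,0,0,0,0,0.127,0.3],
    [3.3,-0.4,0,0,0,0,0.3],
    [3.3,-0.4,0,0,0,0,0.3],
    [3.3,-0.4,0,0,0,0,0.3]
  ]
}}

```text
clock: 6.5
position: [0.4971, -0.3419, 0.1974]
tcp_rot: [[0.79, 0.613, 0.001], [0.613, -0.79, -0.0], [0.001, 0.001, -1.0]]
wrist_force: [-0.1, -0.7, -1.5]
width: 0.109
finger_force: 58.8
```

Call:
{"op": "drive_tool", "data": {
  "steps": [
    [0,0,3,0,0,0,0.3],
    [0,0,3,0,0,0,0.3],
    [0,0,2.5,0,0,0,0.3],
    [0,0,0,0,0,0,0.3],
    [0,0,0,0,0,0,0.3]
  ]
}}

```text
clock: 7.0
position: [0.4965, -0.3433, 0.1125]
tcp_rot: [[0.79, 0.613, 0.001], [0.613, -0.79, 0.0], [0.0, 0.0, -1.0]]
wrist_force: [0.5, -1.0, -1.6]
width: 0.107
finger_force: 58.8
```

```bash
cat > st.py <<'E'
from h import *
from workcell import *
import sys
A={'red':((.3846,-.4323),(.5122,-.3297)),'blue':((.3917,-.3325),(.5051,-.4295))}[sys.argv[1]]
a,b=np.array(A); u=(b-a)/np.linalg.norm(b-a); v=np.array([u[1],-u[0]])
o=get_obs(); R=o['tcp_rot']; t=o['position'][:2]
print('t',o['clock'],'z',o['position'][2].round(4),'along',(u@(t-a)).round(4),'lat(right)',(v@(t-a)).round(4),'yawerr deg',np.degrees(np.arctan2(R[1,0],R[0,0])-np.arctan2(u[1],u[0])).round(2),'tilt',R[2].round(3),'F along',(u@o['wrist_force'][:2]).round(2),'F',o['wrist_force'].round(1))
E
python3 st.py red
```

```text
t 7.0 z 0.1125 along 0.1429 lat(right) 0.0008 yawerr deg -0.98 tilt [ 0.  0. -1.] F along -0.19 F [ 0.5 -1.  -1.6]
```

Call:
{"op": "drive_tool", "data": {
  "steps": [
    [0.1,0,1.6,0,0,0,0.3],
    [0,0,1.5,0,0,0,0.3],
    [0,0,1.5,0,0,0,0.3],
    [0,0,0,0,0,0,0.3],
    [0,0,0,0,0,0,0.3]
  ]
}}

```text
clock: 7.5
position: [0.4968, -0.3436, 0.0659]
tcp_rot: [[0.791, 0.612, -0.0], [0.612, -0.791, -0.0], [-0.0, 0.0, -1.0]]
wrist_force: [-1.1, -0.1, -1.2]
width: 0.111
finger_force: 58.8
```

```bash
python3 st.py red;python3 - <<'E'
from h import *
from workcell import *
o=get_obs(); d=get_image('wrist'); np.savez('w5.npz',**d,**{k:o[k] for k in('position','tcp_rot')}); d2=get_image('side')
cv2.imwrite('pics/w5.png',np.hstack([cv2.resize(d['image'][60:260,170:350,::-1],(450,500)),cv2.resize(d2['image'][140:220,285:385,::-1],(350,280),interpolation=cv2.INTER_CUBIC)[:,:].repeat(1,0) if 0 else cv2.copyMakeBorder(cv2.resize(d2['image'][140:220,285:385,::-1],(350,280)),0,220,0,0,cv2.BORDER_CONSTANT)]))
E
```

```text
t 7.5 z 0.0659 along 0.1431 lat(right) 0.0012 yawerr deg -1.05 tilt [-0.  0. -1.] F along -0.89 F [-1.1 -0.1 -1.2]
```

View pics/w5.png

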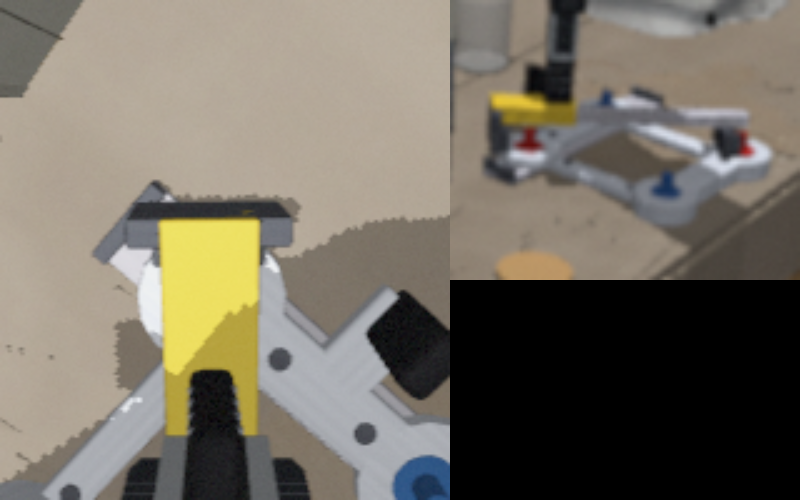

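The jaw plate stands beyond the rear red pin and the foot is inside the front red pin, so both straddle as they should. Now I press in.

Call:
{"op": "drive_tool", "data": {
  "steps": [
    [-0.5,0,0,0,0,0,0.3],
    [-0.5,0,0,0,0,0,0.3],
    [-0.3,0,0,0,0,0,0.3],
    [0,0,0,0,0,0,0.3],
    [0,0,0,0,0,0,0.3]
  ]
}}

```text
clock: 8.1
position: [0.4867, -0.3514, 0.066]
tcp_rot: [[0.791, 0.612, 0.001], [0.612, -0.791, -0.0], [0.0, 0.001, -1.0]]
wrist_force: [2.1, 1.1, -0.9]
width: 0.108
finger_force: 58.9
```

```bash
python3 st.py red
```

```text
t 8.1 z 0.066 along 0.1303 lat(right) 0.0009 yawerr deg -1.05 tilt [ 0.     0.001 -1.   ] F along 2.38 F [ 2.1  1.1 -0.9]
```

Call:
{"op": "drive_tool", "data": {
  "steps": [
    [-0.1,0,0,0,0,0,0.3],
    [0,0,0,0,0,0,0.3]
  ]
}}

```text
clock: 8.3
position: [0.4861, -0.3518, 0.066]
tcp_rot: [[0.791, 0.612, 0.001], [0.612, -0.791, -0.0], [0.001, 0.0, -1.0]]
wrist_force: [2.2, 0.7, -0.0]
width: 0.111
finger_force: 59.0
```

```bash
python3 st.py red
```

```text
t 8.3 z 0.066 along 0.1296 lat(right) 0.0009 yawerr deg -1.04 tilt [ 0.001  0.    -1.   ] F along 2.13 F [ 2.2  0.7 -0. ]
```

Call:
{"op": "drive_tool", "data": {
  "steps": [
    [-0.1,0,0,0,0,0,0.3],
    [-0.1,0,0,0,0,0,0.3],
    [0,0,0,0,0,0,0.3]
  ]
}}

```text
clock: 8.6
position: [0.4841, -0.3533, 0.0659]
tcp_rot: [[0.791, 0.612, 0.0], [0.612, -0.791, -0.0], [0.0, 0.0, -1.0]]
wrist_force: [2.3, 1.4, -0.3]
width: 0.108
finger_force: 59.0
```

Call:
{"op": "drive_tool", "data": {
  "steps": [
    [-0.1,0,0,0,0,0,0.3],
    [0,0,0,0,0,0,0.3]
  ]
}}

```text
clock: 8.8
position: [0.4833, -0.3539, 0.0659]
tcp_rot: [[0.791, 0.612, 0.0], [0.612, -0.791, -0.0], [0.0, 0.0, -1.0]]
wrist_force: [1.8, 1.5, -0.4]
width: 0.108
finger_force: 59.0
```

```bash
python3 st.py red
```

```text
t 8.8 z 0.0659 along 0.126 lat(right) 0.0007 yawerr deg -1.06 tilt [ 0.  0. -1.] F along 2.36 F [ 1.8  1.5 -0.4]
```

Call:
{"op": "drive_tool", "data": {
  "steps": [
    [-0.05,0,0,0,0,0,0.3],
    [0,0,0,0,0,0,0.3]
  ]
}}

```text
clock: 9.0
position: [0.4829, -0.3542, 0.0659]
tcp_rot: [[0.791, 0.612, 0.0], [0.612, -0.791, -0.0], [0.0, 0.0, -1.0]]
wrist_force: [2.6, 1.1, -0.3]
width: 0.111
finger_force: 59.0
```

Call:
{"op": "drive_tool", "data": {
  "steps": [
    [-0.05,0,0,0,0,0,0.3],
    [0,0,0,0,0,0,0.3]
  ]
}}

```text
clock: 9.2
position: [0.4825, -0.3544, 0.0658]
tcp_rot: [[0.791, 0.612, 0.0], [0.612, -0.791, -0.0], [0.0, 0.0, -1.0]]
wrist_force: [2.3, 0.8, -0.6]
width: 0.108
finger_force: 59.0
```

Call:
{"op": "drive_tool", "data": {
  "steps": [
    [-0.03,0,0,0,0,0,0.3],
    [0,0,0,0,0,0,0.3]
  ]
}}

```text
clock: 9.4
position: [0.4823, -0.3546, 0.0658]
tcp_rot: [[0.791, 0.612, 0.0], [0.612, -0.791, -0.0], [0.0, 0.0, -1.0]]
wrist_force: [3.1, 0.7, -0.4]
width: 0.109
finger_force: 59.0
```

```bash
python3 st.py red
```

```text
t 9.4 z 0.0658 along 0.1248 lat(right) 0.0007 yawerr deg -1.06 tilt [ 0.  0. -1.] F along 2.86 F [ 3.1  0.7 -0.4]
```

Call:
{"op": "drive_tool", "data": {
  "steps": [
    [-0.04,0,0,0,0,0,0.3],
    [0,0,0,0,0,0,0.3]
  ]
}}

```text
clock: 9.6
position: [0.482, -0.3549, 0.0659]
tcp_rot: [[0.791, 0.612, 0.0], [0.612, -0.791, -0.0], [0.0, 0.0, -1.0]]
wrist_force: [2.5, 0.5, 0.4]
width: 0.111
finger_force: 59.0
```

Call:
{"op": "drive_tool", "data": {
  "steps": [
    [-0.04,0,0,0,0,0,0.3],
    [0,0,0,0,0,0,0.3]
  ]
}}

```text
clock: 9.8
position: [0.4819, -0.3549, 0.0659]
tcp_rot: [[0.791, 0.612, 0.0], [0.612, -0.791, 0.0], [0.0, 0.0, -1.0]]
wrist_force: [3.6, 2.4, -0.2]
width: 0.108
finger_force: 59.0
```

Call:
{"op": "drive_tool", "data": {
  "steps": [
    [-0.04,0,0,0,0,0,0.3],
    [0,0,0,0,0,0,0.3]
  ]
}}

```text
clock: 10.0
position: [0.4818, -0.3549, 0.0659]
tcp_rot: [[0.79, 0.613, 0.001], [0.613, -0.79, 0.0], [0.001, 0.0, -1.0]]
wrist_force: [3.5, 2.9, 0.1]
width: 0.108
finger_force: 59.0
```

```bash
python3 st.py red
```

```text
t 10.0 z 0.0659 along 0.1242 lat(right) 0.0006 yawerr deg -1.03 tilt [ 0.001  0.    -1.   ] F along 4.59 F [3.5 2.9 0.1]
```

Call:
{"op": "drive_tool", "data": {
  "steps": [
    [-0.05,0,0,0,0,0,0.3],
    [0,0,0,0,0,0,0.3]
  ]
}}

```text
clock: 10.2
position: [0.4817, -0.355, 0.0659]
tcp_rot: [[0.79, 0.613, 0.001], [0.613, -0.79, 0.001], [0.001, 0.0, -1.0]]
wrist_force: [4.9, 2.7, -0.5]
width: 0.105
finger_force: 58.9
```

Call:
{"op": "drive_tool", "data": {
  "steps": [
    [-0.03,0,0,0,0,0,0.3],
    [0,0,0,0,0,0,0.3]
  ]
}}

```text
clock: 10.4
position: [0.4817, -0.3549, 0.0659]
tcp_rot: [[0.79, 0.613, 0.001], [0.613, -0.79, 0.001], [0.002, 0.0, -1.0]]
wrist_force: [5.2, 3.7, -0.6]
width: 0.109
finger_force: 58.9
```

```bash
python3 st.py red
```

```text
t 10.4 z 0.0659 along 0.1241 lat(right) 0.0005 yawerr deg -1.01 tilt [ 0.002  0.    -1.   ] F along 6.34 F [ 5.2  3.7 -0.6]
```

Call:
{"op": "drive_tool", "data": {
  "steps": [
    [-0.02,0,0,0,0,0,0.3],
    [0,0,0,0,0,0,0.3],
    [0,0,0,0,0,0,0.3],
    [0,0,0,0,0,0,0.3]
  ]
}}

```text
clock: 10.8
position: [0.4816, -0.355, 0.0659]
tcp_rot: [[0.79, 0.613, 0.002], [0.613, -0.79, 0.001], [0.002, 0.0, -1.0]]
wrist_force: [5.2, 3.7, -0.3]
width: 0.107
finger_force: 58.9
```

Call:
{"op": "drive_tool", "data": {
  "steps": [
    [0,0,0,0,0,0,0.3],
    [0,0,0,0,0,0,0.3],
    [0,0,0,0,0,0,0.3],
    [0,0,0,0,0,0,0.3]
  ]
}}

```text
clock: 11.2
position: [0.4817, -0.355, 0.0659]
tcp_rot: [[0.79, 0.613, 0.002], [0.613, -0.79, 0.001], [0.002, 0.0, -1.0]]
wrist_force: [4.5, 3.9, -0.6]
width: 0.108
finger_force: 58.9
```

```bash
python3 st.py red
```

```text
t 11.2 z 0.0659 along 0.1241 lat(right) 0.0006 yawerr deg -1.01 tilt [ 0.002  0.    -1.   ] F along 5.95 F [ 4.5  3.9 -0.6]
```

Call:
{"op": "drive_tool", "data": {
  "steps": [
    [-0.04,0,0,0,0,0,0.3],
    [0,0,0,0,0,0,0.3],
    [0,0,0,0,0,0,0.3],
    [0,0,0,0,0,0,0.3]
  ]
}}

```text
clock: 11.6
position: [0.4816, -0.355, 0.0659]
tcp_rot: [[0.79, 0.613, 0.002], [0.613, -0.79, 0.001], [0.002, 0.0, -1.0]]
wrist_force: [5.6, 3.7, -1.2]
width: 0.111
finger_force: 58.9
```

Call:
{"op": "drive_tool", "data": {
  "steps": [
    [0,0,0,0,0,0,0.3],
    [0,0,0,0,0,0,0.3],
    [0,0,0,0,0,0,0.3],
    [0,0,0,0,0,0,0.3]
  ]
}}

```text
clock: 12.0
position: [0.4816, -0.355, 0.0659]
tcp_rot: [[0.79, 0.613, 0.002], [0.613, -0.79, 0.001], [0.002, 0.0, -1.0]]
wrist_force: [5.2, 3.8, -0.1]
width: 0.109
finger_force: 58.9
```

```bash
python3 st.py red
```

```text
t 12.0 z 0.0659 along 0.124 lat(right) 0.0005 yawerr deg -1.0 tilt [ 0.002  0.    -1.   ] F along 6.43 F [ 5.2  3.8 -0.1]
```

Call:
{"op": "drive_tool", "data": {
  "steps": [
    [0.4,0,0,0,0,0,0.3],
    [0.7,0,0,0,0,0,0.3],
    [0.6,0,0,0,0,0,0.3],
    [0,0,-1.5,0,0,0,0.3],
    [0,0,-3,0,0,0,0.3]
  ]
}}

```text
clock: 12.5
position: [0.491, -0.3451, 0.1093]
tcp_rot: [[0.791, 0.612, -0.007], [0.612, -0.791, 0.003], [-0.003, -0.006, -1.0]]
wrist_force: [0.5, 0.4, -1.2]
width: 0.113
finger_force: 58.8
```

Call:
{"op": "drive_tool", "data": {
  "steps": [
    [0,0,-4,0,0,0,0.3],
    [-2,3.7,0,0,0,0,0.3],
    [-2,3.7,0,0,0,0,0.3],
    [0,0,0,0,0,0.138,0.3],
    [0,0,0,0,0,0.138,0.3]
  ]
}}

```text
clock: 13.0
position: [0.5054, -0.4313, 0.1512]
tcp_rot: [[0.931, 0.364, -0.002], [0.364, -0.931, -0.001], [-0.002, -0.0, -1.0]]
wrist_force: [-0.0, 1.6, -2.0]
width: 0.105
finger_force: 58.9
```

Call:
{"op": "drive_tool", "data": {
  "steps": [
    [0,0,0,0,0,0.138,0.3],
    [0,0,0,0,0,0.138,0.3],
    [0,0,0,0,0,0.138,0.3],
    [0,0,0,0,0,0.138,0.3],
    [0,0,0,0,0,0.138,0.3]
  ]
}}

```text
clock: 13.5
position: [0.5062, -0.4293, 0.1516]
tcp_rot: [[0.951, -0.309, -0.001], [-0.309, -0.951, -0.0], [-0.001, 0.001, -1.0]]
wrist_force: [-0.5, -0.0, -1.8]
width: 0.106
finger_force: 58.9
```

Call:
{"op": "drive_tool", "data": {
  "steps": [
    [0,0,0,0,0,0.138,0.3],
    [0,0,0,0,0,0.138,0.3],
    [0,0,0,0,0,0.138,0.3],
    [0,0,0,0,0,0,0.3],
    [0,0,0,0,0,0,0.3]
  ]
}}

```text
clock: 14.0
position: [0.5068, -0.429, 0.1513]
tcp_rot: [[0.753, -0.658, -0.0], [-0.658, -0.753, -0.0], [-0.0, 0.001, -1.0]]
wrist_force: [0.4, 0.3, -2.3]
width: 0.11
finger_force: 58.9
```

```bash
python3 st.py blue;  python3 - <<'E'
from frame import *
from workcell import *
o=get_obs(); d=get_image('wrist'); RT=wcam(d,o); im=d['image']; np.savez('w6.npz',**d,**{k:o[k] for k in('position','tcp_rot')})
for nm,lo,hi in [('red',(0,150,70),(8,255,255)),('blue',(100,120,50),(125,255,255))]:
    for c,s in blobs(im,lo,hi,20): print(nm,c,s,ray(d,RT,c,.0175).round(4))
z=o['position'][2]-.0485
m=cv2.inRange(cv2.cvtColor(im,cv2.COLOR_RGB2HSV),(20,150,90),(32,255,255))
for r in range(140,200,10):
    c=np.where(m[r])[0]
    if len(c)>5: a=[o['tcp_rot'].T@(ray(d,RT,(x,r),z+.037)-o['position']) for x in (c.min()-.5,c.max()+.5)]; print((1000*a[0][0]).round(1),(500*(a[0][1]+a[1][1])).round(1))
E
```

```text
t 14.0 z 0.1513 along 0.1502 lat(right) -0.0015 yawerr deg -0.63 tilt [-0.     0.001 -1.   ] F along 0.09 F [ 0.4  0.3 -2.3]
red [189.7 228.5] [181, 220, 18, 18, 250] [ 0.5124 -0.3304  0.0175]
red [325.2 250.4] [317, 242, 18, 18, 233] [ 0.3847 -0.4326  0.0175]
50.0 -1.9
43.5 -2.3
36.9 -1.9
30.1 -2.0
23.2 -1.7
```

Call:
{"op": "drive_tool", "data": {
  "steps": [
    [0,0.2,2.0,0,0,0,0.3],
    [0,0,2.0,0,0,0,0.3],
    [0,0,1.5,0,0,0,0.3],
    [0,0,1.5,0,0,0,0.3],
    [0,0,1.5,0,0,0,0.3]
  ]
}}

```text
clock: 14.55
position: [0.5063, -0.4305, 0.0651]
tcp_rot: [[0.751, -0.66, 0.001], [-0.66, -0.751, -0.0], [0.001, -0.0, -1.0]]
wrist_force: [1.5, -0.4, -0.2]
width: 0.105
finger_force: 59.1
```

Call:
{"op": "drive_tool", "data": {
  "steps": [
    [0,0,0,0,0,0,0.3],
    [0,0,0,0,0,0,0.3]
  ]
}}

```text
clock: 14.75
position: [0.506, -0.4303, 0.0657]
tcp_rot: [[0.751, -0.66, -0.0], [-0.66, -0.751, 0.0], [-0.0, 0.0, -1.0]]
wrist_force: [-0.6, 0.2, -1.4]
width: 0.109
finger_force: 59.0
```

```bash
python3 st.py blue;python3 - <<'E'
from h import *
from workcell import *
d=get_image('wrist'); d2=get_image('side')
cv2.imwrite('pics/w7.png',np.hstack([cv2.resize(d['image'][60:260,170:350,::-1],(450,500)),cv2.copyMakeBorder(cv2.resize(d2['image'][140:220,285:385,::-1],(350,280)),0,220,0,0,cv2.BORDER_CONSTANT)]))
E
```

```text
t 14.75 z 0.0657 along 0.1504 lat(right) 0.0 yawerr deg -0.77 tilt [-0.  0. -1.] F along -0.54 F [-0.6  0.2 -1.4]
```

View pics/w7.png

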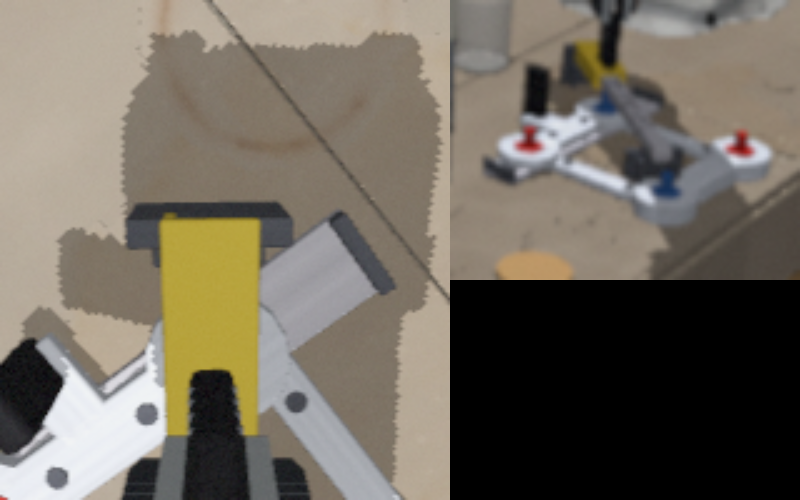

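The gauge straddles the blue pair: the jaw is outside the rear pin, clear of the handle, and the foot is inside the front pin. Now I press in.

Call:
{"op": "drive_tool", "data": {
  "steps": [
    [-0.7,0,0,0,0,0,0.3],
    [-0.7,0,0,0,0,0,0.3],
    [-0.7,0,0,0,0,0,0.3],
    [-0.7,0,0,0,0,0,0.3],
    [-0.4,0,0,0,0,0,0.3]
  ]
}}

```text
clock: 15.35
position: [0.4823, -0.4094, 0.0667]
tcp_rot: [[0.751, -0.66, 0.002], [-0.66, -0.751, -0.002], [0.003, -0.0, -1.0]]
wrist_force: [2.9, -2.2, 0.1]
width: 0.107
finger_force: 59.1
```

Call:
{"op": "drive_tool", "data": {
  "steps": [
    [-0.3,0,0,0,0,0,0.3],
    [0,0,0,0,0,0,0.3],
    [0,0,0,0,0,0,0.3]
  ]
}}

```text
clock: 15.65
position: [0.48, -0.4073, 0.066]
tcp_rot: [[0.751, -0.66, 0.0], [-0.66, -0.751, -0.0], [0.001, -0.0, -1.0]]
wrist_force: [3.1, -2.0, 1.1]
width: 0.109
finger_force: 59.1
```

```bash
python3 st.py blue
```

```text
t 15.65 z 0.066 along 0.1157 lat(right) -0.0005 yawerr deg -0.77 tilt [ 0.001 -0.    -1.   ] F along 3.68 F [ 3.1 -2.   1.1]
```

Call:
{"op": "drive_tool", "data": {
  "steps": [
    [-0.1,0,0,0,0,0,0.3],
    [-0.1,0,0,0,0,0,0.3],
    [0,0,0,0,0,0,0.3]
  ]
}}

```text
clock: 15.95
position: [0.4784, -0.406, 0.0659]
tcp_rot: [[0.751, -0.66, 0.0], [-0.66, -0.751, -0.0], [0.0, -0.0, -1.0]]
wrist_force: [2.8, -1.4, -0.0]
width: 0.105
finger_force: 59.2
```

```bash
python3 st.py blue
```

```text
t 15.95 z 0.0659 along 0.1136 lat(right) -0.0005 yawerr deg -0.78 tilt [ 0. -0. -1.] F along 3.09 F [ 2.8 -1.4 -0. ]
```

Call:
{"op": "drive_tool", "data": {
  "steps": [
    [-0.1,0,0,0,0,0,0.3],
    [0,0,0,0,0,0,0.3]
  ]
}}

```text
clock: 16.15
position: [0.4775, -0.4052, 0.0659]
tcp_rot: [[0.751, -0.66, 0.0], [-0.66, -0.751, -0.0], [0.0, -0.0, -1.0]]
wrist_force: [3.3, -2.7, 0.2]
width: 0.11
finger_force: 59.2
```

Call:
{"op": "drive_tool", "data": {
  "steps": [
    [-0.06,0,0,0,0,0,0.3],
    [0,0,0,0,0,0,0.3]
  ]
}}

```text
clock: 16.35
position: [0.477, -0.4048, 0.0659]
tcp_rot: [[0.751, -0.66, 0.0], [-0.66, -0.751, -0.0], [0.0, -0.0, -1.0]]
wrist_force: [2.1, -2.3, 0.7]
width: 0.112
finger_force: 59.2
```

Call:
{"op": "drive_tool", "data": {
  "steps": [
    [-0.06,0,0,0,0,0,0.3],
    [0,0,0,0,0,0,0.3]
  ]
}}

```text
clock: 16.55
position: [0.4765, -0.4044, 0.0658]
tcp_rot: [[0.751, -0.66, 0.0], [-0.66, -0.751, -0.0], [0.0, -0.0, -1.0]]
wrist_force: [2.5, -2.6, 1.0]
width: 0.109
finger_force: 59.2
```

```bash
python3 st.py blue
```

```text
t 16.55 z 0.0658 along 0.1112 lat(right) -0.0005 yawerr deg -0.78 tilt [ 0. -0. -1.] F along 3.59 F [ 2.5 -2.6  1. ]
```

Call:
{"op": "drive_tool", "data": {
  "steps": [
    [-0.05,0,0,0,0,0,0.3],
    [0,0,0,0,0,0,0.3]
  ]
}}

```text
clock: 16.75
position: [0.4762, -0.4041, 0.0659]
tcp_rot: [[0.751, -0.66, 0.0], [-0.66, -0.751, -0.0], [0.0, 0.0, -1.0]]
wrist_force: [3.9, -2.4, 1.3]
width: 0.106
finger_force: 59.2
```

Call:
{"op": "drive_tool", "data": {
  "steps": [
    [-0.05,0,0,0,0,0,0.3],
    [0,0,0,0,0,0,0.3]
  ]
}}

```text
clock: 16.95
position: [0.4759, -0.4037, 0.0659]
tcp_rot: [[0.751, -0.66, 0.0], [-0.66, -0.751, -0.0], [0.0, -0.0, -1.0]]
wrist_force: [3.0, -2.2, 1.3]
width: 0.107
finger_force: 59.2
```

Call:
{"op": "drive_tool", "data": {
  "steps": [
    [-0.04,0,0,0,0,0,0.3],
    [0,0,0,0,0,0,0.3]
  ]
}}

```text
clock: 17.15
position: [0.4757, -0.4037, 0.0659]
tcp_rot: [[0.751, -0.66, 0.001], [-0.66, -0.751, -0.0], [0.001, -0.0, -1.0]]
wrist_force: [2.9, -2.6, 0.4]
width: 0.108
finger_force: 59.2
```

```bash
python3 st.py blue
```

```text
t 17.15 z 0.0659 along 0.1101 lat(right) -0.0006 yawerr deg -0.78 tilt [ 0.001 -0.    -1.   ] F along 3.88 F [ 2.9 -2.6  0.4]
```

Call:
{"op": "drive_tool", "data": {
  "steps": [
    [-0.04,0,0,0,0,0,0.3],
    [0,0,0,0,0,0,0.3]
  ]
}}

```text
clock: 17.35
position: [0.4757, -0.4036, 0.0661]
tcp_rot: [[0.751, -0.66, 0.001], [-0.66, -0.751, -0.001], [0.001, -0.0, -1.0]]
wrist_force: [3.1, -3.3, -0.1]
width: 0.109
finger_force: 59.2
```

Call:
{"op": "drive_tool", "data": {
  "steps": [
    [-0.04,0,0,0,0,0,0.3],
    [0,0,0,0,0,0,0.3]
  ]
}}

```text
clock: 17.55
position: [0.4756, -0.4035, 0.0661]
tcp_rot: [[0.751, -0.66, 0.002], [-0.66, -0.751, -0.001], [0.002, -0.0, -1.0]]
wrist_force: [4.6, -3.6, 0.1]
width: 0.108
finger_force: 59.2
```

```bash
python3 st.py blue
```

```text
t 17.55 z 0.0661 along 0.11 lat(right) -0.0006 yawerr deg -0.78 tilt [ 0.002 -0.    -1.   ] F along 5.82 F [ 4.6 -3.6  0.1]
```

Call:
{"op": "drive_tool", "data": {
  "steps": [
    [-0.05,0,0,0,0,0,0.3],
    [0,0,0,0,0,0,0.3],
    [0,0,0,0,0,0,0.3],
    [0,0,0,0,0,0,0.3]
  ]
}}

```text
clock: 17.95
position: [0.4756, -0.4034, 0.0663]
tcp_rot: [[0.751, -0.66, 0.002], [-0.66, -0.751, -0.002], [0.003, -0.0, -1.0]]
wrist_force: [4.6, -3.9, -0.5]
width: 0.11
finger_force: 59.1
```

Call:
{"op": "drive_tool", "data": {
  "steps": [
    [0,0,0,0,0,0,0.3],
    [0,0,0,0,0,0,0.3],
    [0,0,0,0,0,0,0.3]
  ]
}}

```text
clock: 18.25
position: [0.4756, -0.4034, 0.0663]
tcp_rot: [[0.751, -0.66, 0.002], [-0.66, -0.751, -0.002], [0.003, -0.0, -1.0]]
wrist_force: [5.4, -3.3, 0.3]
width: 0.113
finger_force: 59.1
```

```bash
python3 st.py blue
```

```text
t 18.25 z 0.0663 along 0.1099 lat(right) -0.0006 yawerr deg -0.78 tilt [ 0.003 -0.    -1.   ] F along 6.28 F [ 5.4 -3.3  0.3]
```

Call:
{"op": "drive_tool", "data": {
  "steps": [
    [-0.04,0,0,0,0,0,0.3],
    [0,0,0,0,0,0,0.3],
    [0,0,0,0,0,0,0.3],
    [0,0,0,0,0,0,0.3]
  ]
}}

```text
clock: 18.65
position: [0.4755, -0.4034, 0.0663]
tcp_rot: [[0.751, -0.66, 0.003], [-0.66, -0.751, -0.002], [0.003, -0.0, -1.0]]
wrist_force: [5.7, -3.3, 0.5]
width: 0.112
finger_force: 59.1
```

Call:
{"op": "drive_tool", "data": {
  "steps": [
    [0,0,0,0,0,0,0.3],
    [0,0,0,0,0,0,0.3],
    [0,0,0,0,0,0,0.3],
    [0,0,0,0,0,0,0.3]
  ]
}}

```text
clock: 19.05
position: [0.4755, -0.4034, 0.0664]
tcp_rot: [[0.751, -0.66, 0.003], [-0.66, -0.751, -0.002], [0.004, -0.0, -1.0]]
wrist_force: [5.8, -4.3, -0.4]
width: 0.109
finger_force: 59.1
```

```bash
python3 st.py blue
```

```text
t 19.05 z 0.0664 along 0.1097 lat(right) -0.0006 yawerr deg -0.78 tilt [ 0.004 -0.    -1.   ] F along 7.24 F [ 5.8 -4.3 -0.4]
```

Call:
{"op": "drive_tool", "data": {
  "steps": [
    [0.5,0,0,0,0,0,0.3],
    [1.0,0,0,0,0,0,0.3],
    [1.0,0,0,0,0,0,0.3],
    [1.0,0,0,0,0,0,0.3],
    [0,0,0,0,0,0,0.3]
  ]
}}

```text
clock: 19.55
position: [0.5007, -0.4257, 0.0649]
tcp_rot: [[0.751, -0.66, -0.002], [-0.66, -0.751, 0.001], [-0.002, 0.0, -1.0]]
wrist_force: [-0.2, 0.4, -1.0]
width: 0.109
finger_force: 59.0
```

Call:
{"op": "drive_tool", "data": {
  "steps": [
    [0,0,-1.5,0,0,0,0.3],
    [0,0,-4,0,0,0,0.3],
    [0,0,-4,0,0,0,0.3],
    [0,0,-4,0,0,0,0.3],
    [-3.3,1.6,0,0,0,0,0.3]
  ]
}}

```text
clock: 20.05
position: [0.4718, -0.4175, 0.2083]
tcp_rot: [[0.754, -0.657, 0.013], [-0.657, -0.754, -0.008], [0.015, -0.002, -1.0]]
wrist_force: [0.2, -0.5, -1.7]
width: 0.112
finger_force: 58.9
```

Call:
{"op": "drive_tool", "data": {
  "steps": [
    [-3.3,1.6,0,0,0,0,0.3],
    [0,0,0,0,0,-0.142,0.3],
    [0,0,0,0,0,-0.142,0.3],
    [0,0,0,0,0,-0.142,0.3],
    [0,0,0,0,0,-0.142,0.3]
  ]
}}

```text
clock: 20.55
position: [0.4289, -0.4052, 0.2016]
tcp_rot: [[0.989, -0.147, -0.001], [-0.147, -0.989, 0.001], [-0.001, -0.0, -1.0]]
wrist_force: [-0.3, 0.9, -2.2]
width: 0.11
finger_force: 58.9
```

Call:
{"op": "drive_tool", "data": {
  "steps": [
    [0,0,0,0,0,-0.142,0.3],
    [0,0,0,0,0,-0.142,0.3],
    [0,0,0,0,0,-0.142,0.3],
    [0,0,0,0,0,-0.142,0.3],
    [0,0,0,0,0,-0.142,0.3]
  ]
}}

```text
clock: 21.05
position: [0.4288, -0.4053, 0.2015]
tcp_rot: [[0.846, 0.533, -0.001], [0.533, -0.846, 0.001], [-0.001, -0.001, -1.0]]
wrist_force: [-0.4, -0.1, -1.5]
width: 0.106
finger_force: 58.9
```

Call:
{"op": "drive_tool", "data": {
  "steps": [
    [0,0,0,0,0,-0.142,0.3],
    [0,0,0,0,0,-0.142,0.3],
    [0,0,0,0,0,-0.142,0.3],
    [0,0,0,0,0,-0.142,0.3],
    [0,0,0,0,0,-0.142,0.3]
  ]
}}

```text
clock: 21.55
position: [0.4287, -0.4053, 0.2014]
tcp_rot: [[0.294, 0.956, -0.002], [0.956, -0.294, 0.0], [0.0, -0.002, -1.0]]
wrist_force: [0.1, -0.1, -2.9]
width: 0.107
finger_force: 58.9
```

Call:
{"op": "drive_tool", "data": {
  "steps": [
    [0,0,0,0,0,-0.142,0.3],
    [0,0,0,0,0,-0.142,0.3],
    [0,0,0,0,0,0,0.3]
  ]
}}

```text
clock: 21.85
position: [0.4289, -0.4055, 0.2014]
tcp_rot: [[0.021, 1.0, -0.001], [1.0, -0.021, 0.0], [0.0, -0.001, -1.0]]
wrist_force: [0.8, 0.8, -1.4]
width: 0.111
finger_force: 58.9
```

Call:
{"op": "drive_tool", "data": {
  "steps": [
    [4,-0.1,0,0,0,0,0.3],
    [4.5,-0.1,0,0,0,0,0.3],
    [4.5,-0.1,0,0,0,0,0.3],
    [4.5,-0.1,0,0,0,0,0.3],
    [4.5,-0.1,0,0,0,0,0.3]
  ]
}}

```text
clock: 22.35
position: [0.4283, -0.184, 0.2013]
tcp_rot: [[0.024, 1.0, -0.0], [1.0, -0.024, -0.001], [-0.001, -0.0, -1.0]]
wrist_force: [1.0, -0.4, -2.0]
width: 0.104
finger_force: 58.9
```

Call:
{"op": "drive_tool", "data": {
  "steps": [
    [4.5,-0.1,0,0,0,0,0.3],
    [4.5,-0.1,0,0,0,0,0.3],
    [4.5,-0.1,0,0,0,0,0.3],
    [4.5,-0.1,0,0,0,0,0.3],
    [4.5,-0.1,0,0,0,0,0.3]
  ]
}}

```text
clock: 22.85
position: [0.4279, 0.0406, 0.2014]
tcp_rot: [[0.024, 1.0, 0.001], [1.0, -0.024, -0.001], [-0.001, 0.001, -1.0]]
wrist_force: [1.9, 0.3, -2.3]
width: 0.106
finger_force: 58.9
```

Call:
{"op": "drive_tool", "data": {
  "steps": [
    [4.5,0,0,0,0,0,0.3],
    [2.5,0,3,0,0,0,0.3],
    [0,0,4,0,0,0,0.3],
    [0,0,4,0,0,0,0.3],
    [0,0,0,0,0,0,0.3]
  ]
}}

```text
clock: 23.35
position: [0.4256, 0.1076, 0.0872]
tcp_rot: [[0.022, 1.0, -0.011], [1.0, -0.022, -0.003], [-0.003, -0.011, -1.0]]
wrist_force: [-1.4, -0.3, -1.0]
width: 0.108
finger_force: 59.0
```

Call:
{"op": "drive_tool", "data": {
  "steps": [
    [0,0,2,0,0,0,0.3],
    [0,0,1.5,0,0,0,0.3],
    [0,0,0,0,0,0,0.3],
    [0,0,0,0,0,0,0.3]
  ]
}}

```text
clock: 23.75
position: [0.4312, 0.1092, 0.0574]
tcp_rot: [[0.022, 1.0, 0.002], [1.0, -0.022, -0.0], [-0.0, 0.002, -1.0]]
wrist_force: [-0.4, 0.9, -1.4]
width: 0.11
finger_force: 59.0
```

Call:
{"op": "drive_tool", "data": {
  "steps": [
    [0,0,0.5,0,0,0,0.3],
    [0,0,0.2,0,0,0,0.3],
    [0,0,0,0,0,0,0.3],
    [0,0,0,0,0,0,0.3]
  ]
}}

```text
clock: 24.15
position: [0.4304, 0.1092, 0.0491]
tcp_rot: [[0.02, 1.0, 0.001], [1.0, -0.02, -0.0], [-0.0, 0.001, -1.0]]
wrist_force: [0.1, 0.5, -1.0]
width: 0.107
finger_force: 59.0
```

Call:
{"op": "drive_tool", "data": {
  "steps": [
    [0,0,0.1,0,0,0,0.3],
    [0,0,0,0,0,0,0.3],
    [0,0,0,0,0,0,0.3]
  ]
}}

```text
clock: 24.45
position: [0.4305, 0.1092, 0.0486]
tcp_rot: [[0.02, 1.0, 0.001], [1.0, -0.02, -0.001], [-0.001, 0.001, -1.0]]
wrist_force: [-1.3, -0.2, 7.1]
width: 0.11
finger_force: 60.1
```

Call:
{"op": "drive_tool", "data": {
  "steps": [
    [0,0,0.1,0,0,0,0.3],
    [0,0,0,0,0,0,0.3],
    [0,0,0,0,0,0,0.3]
  ]
}}

```text
clock: 24.75
position: [0.4308, 0.1091, 0.0485]
tcp_rot: [[0.02, 1.0, 0.001], [1.0, -0.02, -0.002], [-0.002, 0.001, -1.0]]
wrist_force: [-3.6, -1.8, 16.6]
width: 0.104
finger_force: 61.3
```

Call:
{"op": "drive_tool", "data": {
  "steps": [
    [0,0,-0.15,0,0,0,0.3],
    [0,0,0,0,0,0,0.3],
    [0,0,0,0,0,0,2.5],
    [0,0,0,0,0,0,4],
    [0,0,0,0,0,0,4]
  ]
}}

```text
clock: 25.25
position: [0.4301, 0.1091, 0.0481]
tcp_rot: [[0.02, 1.0, -0.0], [1.0, -0.02, -0.0], [-0.0, -0.0, -1.0]]
wrist_force: [0.9, -0.1, 0.3]
width: 0.468
finger_force: 0.0
```

Call:
{"op": "drive_tool", "data": {
  "steps": [
    [0,0,-2,0,0,0,4],
    [0,0,-4,0,0,0,4],
    [0,0,-5,0,0,0,4],
    [0,0,-4,0,0,0,4],
    [0,0,0,0,0,0,4]
  ]
}}

```text
clock: 25.75
position: [0.4338, 0.1106, 0.2035]
tcp_rot: [[0.02, 1.0, 0.011], [1.0, -0.02, 0.001], [0.002, 0.011, -1.0]]
wrist_force: [-0.2, 0.2, -0.2]
width: 0.467
finger_force: 0.0
```

```bash
python3 - <<'E'
from h import *
from workcell import *
o=get_obs(); print(o['position'],o['tcp_rot'].round(3)); d=get_image('wrist');RT=wcam(d,o)
for c,s in blobs(d['image'],(20,150,90),(32,255,255),30): print('yel',c,s,ray(d,RT,c,.037).round(4))
d2=get_image('side'); np.savez('side2.npz',**d2)
for c,s in blobs(d2['image'],(20,150,100),(32,255,255),30): print('side yel',c,s)
cv2.imwrite('pics/w8.png',np.hstack([cv2.resize(d['image'][...,::-1],(400,300)),cv2.resize(d2['image'][...,::-1],(400,300))]))
E
```

```text
[0.43380473 0.1105725  0.2034538 ] [[ 0.02   1.     0.011]
 [ 1.    -0.02   0.001]
 [ 0.002  0.011 -1.   ]]
yel [257.5 176.9] [256, 167, 5, 17, 32] [0.4376 0.1041 0.037 ]
side yel [209.2 263.6] [193, 255, 32, 18, 330]
```

View pics/w8.png

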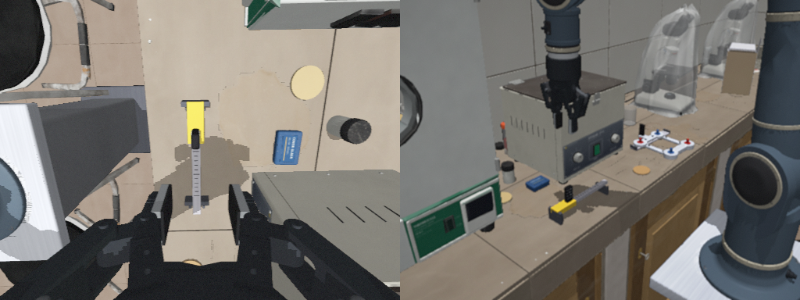

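The rule stands upright back at its place. Now back to the handle.

Call:
{"op": "drive_tool", "data": {
  "steps": [
    [-3.5,0,0,0,0,0,4],
    [-4.5,0.1,0,0,0,0,4],
    [-4.5,0.1,0,0,0,0,4],
    [-4.5,0.1,0,0,0,0,4],
    [-4.5,0.1,0,0,0,0,4]
  ]
}}

```text
clock: 26.35
position: [0.4281, -0.1074, 0.1964]
tcp_rot: [[0.02, 1.0, -0.004], [1.0, -0.02, 0.001], [0.001, -0.004, -1.0]]
wrist_force: [1.4, -0.1, 0.0]
width: 0.468
finger_force: 0.0
```

Call:
{"op": "drive_tool", "data": {
  "steps": [
    [-4.5,0.1,0,0,0,0,4],
    [-4.5,0.1,0,0,0,0,4],
    [-4.5,0.1,0,0,0,0,4],
    [-4.5,0.1,0,0,0,0,4],
    [-4.5,0.1,0,0,0,0,4]
  ]
}}

```text
clock: 26.85
position: [0.4289, -0.3319, 0.1958]
tcp_rot: [[0.02, 1.0, -0.004], [1.0, -0.02, 0.002], [0.002, -0.004, -1.0]]
wrist_force: [1.5, 0.6, -0.3]
width: 0.472
finger_force: 0.0
```

Call:
{"op": "drive_tool", "data": {
  "steps": [
    [-4.5,0.1,0,0,0,0.135,4],
    [0,0,0,0,0,0.135,4],
    [0,0,0,0,0,0.135,4],
    [0,0,0,0,0,0.135,4],
    [0,0,0,0,0,0.135,4]
  ]
}}

```text
clock: 27.35
position: [0.4292, -0.3751, 0.1954]
tcp_rot: [[0.645, 0.764, -0.004], [0.764, -0.645, 0.003], [-0.0, -0.005, -1.0]]
wrist_force: [0.8, 0.5, -0.2]
width: 0.469
finger_force: 0.0
```

Call:
{"op": "drive_tool", "data": {
  "steps": [
    [0,0,0,0,0,0.135,4],
    [0,0,0,0,0,0.135,4],
    [0,0,0,0,0,0.135,4],
    [0,0,0,0,0,0.135,4],
    [0,0,0,0,0,0.135,4]
  ]
}}

```text
clock: 27.85
position: [0.4293, -0.375, 0.1955]
tcp_rot: [[0.981, 0.194, -0.004], [0.194, -0.981, 0.003], [-0.004, -0.003, -1.0]]
wrist_force: [0.6, -0.1, -0.5]
width: 0.471
finger_force: 0.0
```

Call:
{"op": "drive_tool", "data": {
  "steps": [
    [0,0,0,0,0,0.135,4],
    [0,0,0,0,0,0.135,4],
    [3,0,0,0,0,0,4],
    [0,0,0,0,0,0,4],
    [0,0,0,0,0,0,4]
  ]
}}

```text
clock: 28.35
position: [0.4598, -0.3769, 0.1958]
tcp_rot: [[0.998, -0.068, -0.004], [-0.068, -0.998, 0.002], [-0.004, -0.002, -1.0]]
wrist_force: [-0.4, -0.1, -0.1]
width: 0.469
finger_force: 0.0
```

```bash
cat > look.py <<'E'
from frame import *
from workcell import *
import sys
o=get_obs(); d=get_image('wrist');RT=wcam(d,o);im=d['image']; print(o['clock'],o['position'].round(4),'yaw',np.degrees(np.arctan2(*o['tcp_rot'][[1,0],0])).round(2))
P=[]
for nm,lo,hi in [('red',(0,150,60),(8,255,255)),('blue',(100,120,50),(125,255,255))]:
    for c,s in blobs(im,lo,hi,60): p=ray(d,RT,c,.0175); P.append((nm,p)); print(nm,c,s,p.round(4))
R=sorted([p for n,p in P if n=='red'],key=lambda p:p[0]); B=sorted([p for n,p in P if n=='blue'],key=lambda p:p[0])
if len(R)==2 and len(B)==2:
    x,Q,e=fit(R[0],B[0],R[1],B[1]); print('fit',x.round(4),e.round(4),'diag',np.linalg.norm(Q[2]-Q[0]).round(4),np.linalg.norm(Q[3]-Q[1]).round(4))
    c,s=np.cos(x[2]),np.sin(x[2]); h=x[:2]+np.array([[c,-s],[s,c]])@[.094,x[3]]; print('handle',h.round(4))
    print('to go in tool',(o['tcp_rot'].T@(np.append(h,.028)-o['position'])*100).round(2))
    for z in (.058,.016): print('px',proj(d,RT,np.append(h,z)).round(0))
np.savez('wl.npz',**d)
E
python3 look.py; python3 - <<'E'
from h import *
d=dict(np.load('wl.npz')); g=cv2.inRange(d['image'],(0,0,0),(50,50,50))
n,l,s,c=cv2.connectedComponentsWithStats(g); print([(c[i].round(0).tolist(),s[i].tolist()) for i in range(1,n) if s[i,4]>80])
E
```

```text
28.35 [ 0.4598 -0.3769  0.1958] yaw -3.88
red [214.8 128.9] [206, 120, 18, 19, 256] [ 0.5122 -0.3302  0.0175]
red [301.7 221.1] [294, 214, 16, 15, 189] [ 0.3849 -0.4324  0.0175]
blue [297.7 129.2] [289, 120, 18, 19, 267] [ 0.5051 -0.4298  0.0175]
blue [226.9 220.7] [219, 214, 16, 15, 190] [ 0.3921 -0.3329  0.0175]
fit [ 0.4482 -0.3869 -0.0716  0.0112] 0.0002 diag 0.1636 0.1493
handle [ 0.5427 -0.3824]
to go in tool [ 8.39  0.03 16.75]
px [256.  99.]
px [256.  99.]
[([258.0, 335.0], [0, 236, 512, 148, 36989]), ([87.0, 260.0], [71, 259, 35, 4, 87]), ([18.0, 328.0], [0, 311, 50, 41, 1399]), ([509.0, 347.0], [506, 332, 6, 30, 104])]
```

Call:
{"op": "drive_tool", "data": {
  "steps": [
    [4.2,0,0,0,0,0,4],
    [4.2,0,0,0,0,0,4],
    [0,0,4,0,0,0,4],
    [0,0,4,0,0,0,4],
    [0,0,0,0,0,0,4]
  ]
}}

```text
clock: 28.9
position: [0.539, -0.3814, 0.1115]
tcp_rot: [[0.997, -0.07, -0.012], [-0.07, -0.998, 0.007], [-0.013, -0.006, -1.0]]
wrist_force: [-0.3, 0.7, -0.5]
width: 0.473
finger_force: 0.0
```

Call:
{"op": "drive_tool", "data": {
  "steps": [
    [0,0,3,0,0,0,4],
    [0,0,3,0,0,0,4],
    [0,0,2.7,0,0,0,4],
    [0,0,0,0,0,0,4],
    [0,0,0,0,0,0,4]
  ]
}}

```text
clock: 29.4
position: [0.5444, -0.3847, 0.0329]
tcp_rot: [[0.998, -0.07, 0.001], [-0.07, -0.998, -0.001], [0.001, 0.001, -1.0]]
wrist_force: [1.1, 0.1, -0.1]
width: 0.466
finger_force: 0.0
```

Call:
{"op": "drive_tool", "data": {
  "steps": [
    [-0.1,-0.1,0.7,0,0,0,4],
    [0,0,0,0,0,0,0.3],
    [0,0,0,0,0,0,0.3],
    [0,0,0,0,0,0,0.3],
    [0,0,0,0,0,0,0.3]
  ],
  "force": 40
}}

```text
clock: 29.9
position: [0.5437, -0.3828, 0.0255]
tcp_rot: [[0.998, -0.069, 0.001], [-0.069, -0.998, -0.0], [0.001, 0.0, -1.0]]
wrist_force: [-1.6, 1.2, 6.3]
width: 0.12
finger_force: 40.7
```

Call:
{"op": "drive_tool", "data": {
  "steps": [
    [0,0,0,0,0,0,0.3],
    [0,0,0,0,0,0,0.3]
  ]
}}

```text
clock: 30.1
position: [0.5436, -0.3828, 0.0255]
tcp_rot: [[0.998, -0.069, 0.001], [-0.069, -0.998, -0.0], [0.001, 0.0, -1.0]]
wrist_force: [-1.4, 1.5, 5.2]
width: 0.115
finger_force: 40.7
```

Call:
{"op": "drive_tool", "data": {
  "steps": [
    [0,0.3,0,0,0,0,0.3],
    [0,0.4,0,0,0,0,0.3],
    [0,0.4,0,0,0,0,0.3],
    [0,0.1,0,0,0,0,0.3],
    [0,0,0,0,0,0,0.3]
  ]
}}

```text
clock: 30.6
position: [0.5429, -0.3923, 0.0254]
tcp_rot: [[0.998, -0.068, -0.0], [-0.068, -0.998, 0.003], [-0.0, -0.003, -1.0]]
wrist_force: [-2.0, 4.7, 8.1]
width: 0.119
finger_force: 40.9
```

Call:
{"op": "drive_tool", "data": {
  "steps": [
    [0,0,0,0,0,0,0.3],
    [0,0,0,0,0,0,0.3]
  ]
}}

```text
clock: 30.8
position: [0.5429, -0.3923, 0.0255]
tcp_rot: [[0.998, -0.068, -0.0], [-0.068, -0.998, 0.003], [-0.0, -0.003, -1.0]]
wrist_force: [-1.8, 5.0, 9.0]
width: 0.121
finger_force: 40.9
```

Call:
{"op": "drive_tool", "data": {
  "steps": [
    [0,0.14,0,0,0,0,0.3],
    [0,0,0,0,0,0,0.3],
    [0,0,0,0,0,0,0.3]
  ]
}}

```text
clock: 31.1
position: [0.5429, -0.3935, 0.0254]
tcp_rot: [[0.998, -0.068, -0.0], [-0.068, -0.998, 0.003], [-0.001, -0.003, -1.0]]
wrist_force: [-2.0, 6.2, 7.9]
width: 0.123
finger_force: 40.9
```

Call:
{"op": "drive_tool", "data": {
  "steps": [
    [0,-0.1,0,0,0,0,0.3],
    [0,0,0,0,0,0,2],
    [0,0,0,0,0,0,4],
    [0,0,0,0,0,0,4],
    [0,0,-2,0,0,0,4]
  ]
}}

```text
clock: 31.6
position: [0.5402, -0.3941, 0.0415]
tcp_rot: [[0.998, -0.069, -0.005], [-0.069, -0.998, 0.003], [-0.005, -0.003, -1.0]]
wrist_force: [-0.1, -0.1, -0.7]
width: 0.466
finger_force: 0.0
```

Call:
{"op": "drive_tool", "data": {
  "steps": [
    [0,0,-4,0,0,0,4],
    [0,0,-4,0,0,0,4],
    [-3,0,-4,0,0,0,4],
    [-4.5,0,-3,0,0,0,4],
    [0,0,0,0,0,0,4]
  ]
}}

```text
clock: 32.1
position: [0.4675, -0.3938, 0.197]
tcp_rot: [[0.997, -0.075, 0.003], [-0.075, -0.997, -0.006], [0.004, 0.006, -1.0]]
wrist_force: [-0.0, -0.7, 0.0]
width: 0.468
finger_force: 0.0
```

Call:
{"op": "drive_tool", "data": {
  "steps": [
    [0,0,0,0,0,0,4],
    [0,0,0,0,0,0,4]
  ]
}}

```text
clock: 32.3
position: [0.4714, -0.3896, 0.1911]
tcp_rot: [[0.998, -0.068, -0.001], [-0.068, -0.998, 0.001], [-0.001, -0.001, -1.0]]
wrist_force: [0.8, 0.3, -0.0]
width: 0.469
finger_force: 0.0
```

```bash
python3 look.py
```

```text
32.3 [ 0.4714 -0.3896  0.1911] yaw -3.92
red [213.6 140.4] [205, 132, 18, 18, 252] [ 0.5115 -0.341   0.0175]
red [292.5 231. ] [285, 224, 16, 15, 166] [ 0.3858 -0.4321  0.0175]
blue [296.6 140.5] [288, 132, 18, 18, 257] [ 0.5045 -0.4405  0.0175]
blue [218.  230.7] [210, 224, 16, 15, 175] [ 0.3929 -0.3333  0.0175]
fit [ 4.487e-01 -3.869e-01 -7.100e-02  4.000e-04] 0.0006 diag 0.1564 0.156
handle [ 0.5424 -0.3932]
to go in tool [ 7.13 -0.11 16.3 ]
px [255. 111.]
px [255. 110.]
```

The diagonals now measure 156.4 and 156.0 mm, so the frame is square. The robot touches nothing and the rule stands upright, so I hand in.

```bash
python3 -c "from workcell import *; print(hand_in())"
```

```text
the job is handed in; nothing more can be done
None
```

Job handed in at 32 s: the red diagonal, then the blue, were each pressed at about 7 N and held (about 163.6 and 149.3 mm from the camera; the rule confirmed a difference of about 14 mm), the rule was stood back upright in its original place, and the rear bar was slid about 11 mm so the diagonals now measure 156.4 and 156.0 mm by camera.

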